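# Load the dry-block heater

## Task

Get the dry-block heater ready: first lift out every amber bottle left standing in its pockets and stand it on the bench clear of the heater, keeping it upright. Then set every aluminium block from the draining sheet fully down into a pocket of its own with its wells facing up; the ones that were left to drain upside down have to be turned over. Only when all blocks are in, turn the heater's knob clockwise as far as it goes, and do not disturb the timer, the tape roll or the flask behind the work.

Things in the scene. Friction and masses are not known exactly. Their poses are not given: they have to be found in the camera images.
- heater: fixed white dry-block heater, z up, origin on the bench; housing x -0.108 to 0.080, y +-0.163. Dark deck (x > -0.029) with top at z 0.048; front console (x < -0.024) 35 mm high, bears the knob. Deck has four pockets in a row along y, 75 mm apart, 56 (x) by 68 mm (y), 18 mm deep, floor z 0.030; a block, its 60 mm along heater y, sits in with 4 mm play each side and stands 22 mm above the deck
- pocket_0 (a point): centre of the floor of the heater's pocket 0, at heater x = 0.025, y = -0.1125, z = 0.030
- pocket_1 (a point): centre of the floor of the heater's pocket 1, at heater x = 0.025, y = -0.0375, z = 0.030
- pocket_2 (a point): centre of the floor of the heater's pocket 2, at heater x = 0.025, y = 0.0375, z = 0.030
- pocket_3 (a point): centre of the floor of the heater's pocket 3, at heater x = 0.025, y = 0.1125, z = 0.030
- heat_knob (a joint): angle of the heater's black knob in rad: 0 is off, grows clockwise seen from above to the stop at 1.4 (full); stays where it is left, turns with about 0.03 N m. At 0 its bar lies along the heater's x, at angle q it is turned clockwise by q.
- heat_knob_grip (a point): on the knob's upright axis (heater x = -0.066, y = 0.095), 72 mm above the bench; the knob's bar is 14 mm thick, 40 mm long, from 47 to 79 mm above the bench, on a round disc 42 mm wide; this is the height to grip it at
- drain_sheet: the room's fixed grey draining sheet lying flat on the left half of the bench (x 0.43 to 0.87, y 0.01 to 0.80), its top 6 mm above the bench; the blocks stand on it
- block_1: bare aluminium heating block, cuboid 60 x 48 x 40 mm (its x, y, z), about 0.25 kg, origin at its centre. Its +z face has six wells, 13 mm wide, in two rows of three (and a 3 mm hole near the +x end); the opposite face is plain. Stands steadily on any face or end. May be absent; lies on the draining sheet at the start, either wells up (+z up) or upside down
- block_2: bare aluminium heating block, cuboid 60 x 48 x 40 mm (its x, y, z), about 0.25 kg, origin at its centre. Its +z face has six wells, 13 mm wide, in two rows of three (and a 3 mm hole near the +x end); the opposite face is plain. Stands steadily on any face or end. May be absent; lies on the draining sheet at the start, either wells up (+z up) or upside down
- block_3: bare aluminium heating block, cuboid 60 x 48 x 40 mm (its x, y, z), about 0.25 kg, origin at its centre. Its +z face has six wells, 13 mm wide, in two rows of three (and a 3 mm hole near the +x end); the opposite face is plain. Stands steadily on any face or end. May be absent; lies on the draining sheet at the start, either wells up (+z up) or upside down
- block_4: bare aluminium heating block, cuboid 60 x 48 x 40 mm (its x, y, z), about 0.25 kg, origin at its centre. Its +z face has six wells, 13 mm wide, in two rows of three (and a 3 mm hole near the +x end); the opposite face is plain. Stands steadily on any face or end. May be absent; lies on the draining sheet at the start, either wells up (+z up) or upside down
- bottle_1: small amber bottle with black screw cap, 44 mm wide body up to 62 mm high, cap 31 mm wide from 68 to 102 mm high, 0.14 kg, stays upright when gripped by the cap; origin at the centre of its underside, z up. May be absent; it starts standing in pocket 0.
- bottle_2: small amber bottle with black screw cap, 44 mm wide body up to 62 mm high, cap 31 mm wide from 68 to 102 mm high, 0.14 kg, stays upright when gripped by the cap; origin at the centre of its underside, z up. May be absent; it starts standing in pocket 2.
- timer: white lab timer, 70 x 62 x 18 mm, lying behind the work; not to be disturbed. Origin at the centre of its underside
- tape_roll: roll of tape, 68 mm wide, 19 mm high, behind the work; not to be disturbed. Origin at the centre of its underside
- flask: conical glass flask, 67 mm wide, 114 mm high, behind the work; not to be disturbed. Origin at the centre of its underside
Mind the look-alikes: they are no part of the job. What is shaped like the bottle_1 but green or pink is not meant.

How it is judged:
On the way, in this order (a step that is already met when the one before it is completed fails the run):
1. every amber bottle stands upright on the bench, clear of the heater (height (world z) of each of bottle_1, bottle_2 below 0.012 m and angle between each of bottle_1, bottle_2's own z axis and vertical below 0.15 rad and linear speed of each of bottle_1, bottle_2 below 0.02 m/s and (x of bottle_1 in the frame of heater above 0.104 m or x of bottle_1 in the frame of heater below -0.132 m or y of bottle_1 in the frame of heater above 0.187 m or y of bottle_1 in the frame of heater below -0.187 m) and (x of bottle_2 in the frame of heater above 0.104 m or x of bottle_2 in the frame of heater below -0.132 m or y of bottle_2 in the frame of heater above 0.187 m or y of bottle_2 in the frame of heater below -0.187 m)), for 0.2 s.
2. every block stands fully down in a pocket of the heater, wells up (z of block_1 in the frame of heater between 0.045 and 0.054 m and x of block_1 in the frame of heater between 0.005 and 0.045 m and y of block_1 in the frame of heater between -0.135 and 0.135 m and angle between each of block_1, block_2, block_3, block_4's own z axis and vertical below 0.1 rad and linear speed of each of block_1, block_2, block_3, block_4 below 0.02 m/s and z of block_2 in the frame of heater between 0.045 and 0.054 m and x of block_2 in the frame of heater between 0.005 and 0.045 m and y of block_2 in the frame of heater between -0.135 and 0.135 m and z of block_3 in the frame of heater between 0.045 and 0.054 m and x of block_3 in the frame of heater between 0.005 and 0.045 m and y of block_3 in the frame of heater between -0.135 and 0.135 m and z of block_4 in the frame of heater between 0.045 and 0.054 m and x of block_4 in the frame of heater between 0.005 and 0.045 m and y of block_4 in the frame of heater between -0.135 and 0.135 m), for 0.2 s.
3. the knob is turned clockwise to its stop (value of joint heat_knob above 1.2 rad), for 0.2 s.
At the end, for the whole second after the job is handed in: Every block present rests on a pocket floor (height within 4 mm), wells up and level within 0.1 rad; every bottle stands upright on the bench or sheet, wholly outside the heater's outline; the knob, turned last, is past 1.2 of its 1.4 rad; all at rest (all of step 1 and all of step 2 and value of joint heat_knob above 1.2 rad); the robot touches nothing.
It fails at once if the timer, the tape roll or the flask is shifted by more than 3 cm or tipped (distance of any of timer, tape_roll, flask from where it was at the start of the episode above 0.03 m or angle between any of timer, tape_roll, flask's own z axis and vertical above 0.5 rad).
It fails at once if an amber bottle is tipped over (angle between any of bottle_1, bottle_2's own z axis and vertical above 0.8 rad).
Of block_1, block_2, block_3, block_4 only 3 to 4 are there at a start; the rules pass over those that are not, and their reading is None.
Of bottle_1, bottle_2 only 1 to 2 are there at a start; the rules pass over those that are not, and their reading is None.
At some moment in a run one of block_1, block_2, block_3, block_4 may be knocked a few centimetres aside while the robot is not near it.
It also fails if it takes over 210 s, if anything falls off the work surface, if the arm or the gripper's body presses on something with over 40 N, if the wrist force passes 120 N, or if a joint passes its speed limit or range.

## Robot

A 6-joint arm with a two-finger parallel gripper is mounted at the origin on a cart in front of the work surface, level with it; the furniture and walls round the work are solid. World frame = base frame: x ahead of the robot, y to its left, z up, the work surface at z = 0. Lengths are in m, angles in rad, forces in N, time in s.
With the tool pointing down it reaches from about 0.25 to 0.725 m from the base axis. Payload 4 kg.
Tool frame: the origin (TCP) lies on the centre line of the jaws, within the pads' length; the fingertips stand tip_reach ahead of it and the grasp point (between the pads) lies 5 mm behind it (tip_reach is the distance from the TCP to the fingertips, in m); z points along the fingers, y is the direction in which the jaws open and shut (so a half turn about z gives the same grasp; the last joint's range is limited). The gripper opens to 85 mm and grips with 20 to 120 N. Pads are 22 mm wide; open, the fingers measure 114 mm over their backs; the gripper's body (76 mm by 85 mm) begins 54 mm behind the grasp point. The pads swing forward as they close: fully open they stand 13 mm farther back than shut.
Start: joints at [1.278, 0.241, 0.005, 1.335, 0, 1.571], TCP at [0.144, 0.479, 0.214] pointing down, gripper open.
Joint ranges: [-2.72, 2.72], [-1.05, 1.87], [-1.09, 1.28], [-1.99, 2.15], [-1.42, 1.44], [-3.14, 3.14]. Speed limits (rad/s): [2.79, 2.79, 3.14, 3.14, 3.14, 3.14].

## Interface

Orientations are given as a unit quaternion [x, y, z, w].
In Python, from workcell import * gives the robot as it stands.
- The arm moves only by the tool arm_command, never from a script. Its arguments are lists of equal length, an entry for each row: "translation": the shift along the tool's x, y, z in cm, a list of three; "turn": the turn about the tool's z in rad; "hand": the closure, from 0 (fully open) to 1 (shut). In form: {"translation": [[x, y, z], ...], "turn": [turn, ...], "hand": [hand, ...]}. A call has 1 to 5 rows; each row is the pose to reach, as a shift and turn from the pose commanded when the call began, along the tool's axes at that moment; what a row does not reach only later rows make up. A row lasts 1/12 s, in which the tool goes at most 41.7 mm and 7.16 degrees, less where a joint would pass 70% of its speed; a pose out of reach is approached as far as the arm can. A call with a gripper value outside its range is refused whole. The fingers move at their own pace and stop on an object; the grip force is fixed at half the most. Time passes only in rows, so rows that repeat a pose let the fingers close. It gives the time, the measured TCP pose, the force and the opening at its end, in the units of the state.
- get_obs(): the state, without advancing time (a new reading comes with each control period).
- camera(name): name is "scene" or "top" or "wrist"; returns (picture, depth): 400x640x3 uint8, red, green, blue; 400x640 float32, m along the optical axis (not along the pixel's ray), 0 where there is no reading.
- camera_info(name): a dict with "mtx" (3x3 intrinsics, pixels), "world_to_cam" (4x4, takes a point from world to camera coordinates). Camera axes: x right, y down, z forward; pixel columns grow to the right and rows downward; lengths in m; the calibration is good to about 2 mm. A picture is of the moment at which its call begins: read the wrist's pose just before it. camera_info takes no time and is no camera call; for the wrist camera it gives the pose at the moment of the call.
- job_done(): hands the job in, once; it reports no verdict.
Trained networks look in the newest picture that a camera, given by its name, has taken for a name from the list of things; names that differ only in an ending like _2 or _b are one class to them, and where a whole thing is asked for, a point or a joint stands for the part that bears it (a point fixed in the world has none). Each returns a list of dicts, best first, with "conf" (0 to 1); they miss things now and then, are a little off and sometimes report something else, mostly with a low value. They report only what shows in the picture. A call takes as long as a camera call. They do not tell look-alikes from the thing itself.
- search_frame(camera, name): "location" ([row, column] in pixels, amid what is visible of it).
- spot_point(camera, name): "location" ([row, column] in pixels: a listed point, or the origin of a listed thing).
The state is a dict: "clock": time; "joint_pos": joint angles; "joint_vel": joint speeds; "tau": joint torques, N m; "eef_pos": TCP position; "tool_rot": TCP orientation; "ft_force": force on the tool from outside, world axes, zero at the start; "ft_torque": the same for the moment, N m; "grip_width": finger opening in m.
Only numpy, scipy, OpenCV 4.12 (cv2) and the standard library are available. Lean on these libraries where they do the work, as an engineer would, in place of code of your own. Each camera call takes 0.05 s, during which the arm holds its last target. There are 200 camera calls.

## Working session

There is one attempt and no reset: what is moved stays moved. The work goes in short steps, Python scripts to look and compute and a tool call to move; the robot and the scene stay as the last step left them, time stands still between calls to the robot, and variables do not carry over. Pictures are saved under pics/ and viewed, about 12 in all and at most 16, crops included, and the job is handed in when it is done.

Besides the shell and the picture viewer there is one more tool, called after "Emit:" as a command line: name --pt "numbers of a row" for each row, then --argument value for the rest. arm_command: Moves the arm, as the interface text tells. Its arguments: {"type":"object","properties":{"translation":{"type":"array","items":{"type":"array","items":{"type":"number"}}},"turn":{"type":"array","items":{"type":"number"}},"hand":{"type":"array","items":{"type":"number"}}},"required":["translation","turn","hand"]}

```bash
mkdir -p pics; ls; python3 - <<'E'
from workcell import *
import cv2,numpy as np
o=get_obs();print(o)
for n in ["scene","top"]:
    p,d=camera(n);cv2.imwrite(f"pics/{n}0.png",p[:,:,::-1]);np.save(f"pics/{n}0.npy",d)
    i=camera_info(n);print(n,i["mtx"],np.round(i["world_to_cam"],3))
    for k in ["block_1","bottle_1","heater","heat_knob_grip","pocket_0","pocket_3"]:
        print(k,[(np.round(r["location"]),round(r["conf"],2)) for r in spot_point(n,k)][:6])
E
```

```text
pics
{'clock': 0.0, 'joint_pos': array([1.27803600e+00, 2.41432556e-01, 3.74180553e-03, 1.33521951e+00,
       1.74329783e-06, 1.57081357e+00]), 'joint_vel': array([-1.62792134e-03,  1.43060356e-03,  9.34638783e-06, -1.08380811e-04,
        3.03316669e-04,  6.26441399e-04]), 'tau': array([ 1.98913176e-05, -3.72313750e+01,  2.52409744e+01,  1.69027399e-02,
        5.95261372e-05, -4.17687048e-06]), 'eef_pos': array([0.14410469, 0.47808574, 0.21320994]), 'tool_rot': array([ 1.45866418e-01,  9.89303730e-01, -1.04553946e-03, -1.55020664e-04]), 'ft_force': array([-0.00797736, -0.01756411, -0.21468953]), 'ft_torque': array([-0.05599602, -0.02051637, -0.03054377]), 'grip_width': 0.08561917192687532}
scene [[396.17876269   0.         317.29509992]
 [  0.         396.17876269 203.98374413]
 [  0.           0.           1.        ]] [[ 0.894 -0.447  0.009 -0.564]
 [-0.311 -0.637 -0.706  0.221]
 [ 0.322  0.628 -0.709  1.217]
 [ 0.     0.     0.     1.   ]]
block_1 [(array([191., 299.]), 0.87), (array([205., 266.]), 0.76), (array([174., 269.]), 0.59)]
bottle_1 [(array([286., 342.]), 0.95), (arra
[... 672 characters left out ...]
 3.850e-01 -7.000e-02 -9.200e-01  1.686e+00]
 [ 0.000e+00  0.000e+00  0.000e+00  1.000e+00]]
block_1 [(array([256., 287.]), 0.83), (array([243., 239.]), 0.6), (array([222., 272.]), 0.59)]
bottle_1 [(array([221., 422.]), 0.75), (array([219., 396.]), 0.7), (array([186., 402.]), 0.7), (array([198., 418.]), 0.5)]
heater [(array([230., 365.]), 0.66), (array([245., 242.]), 0.55), (array([196., 240.]), 0.26)]
heat_knob_grip [(array([243., 348.]), 0.43)]
pocket_0 [(array([216., 398.]), 0.88), (array([226., 335.]), 0.8), (array([222., 354.]), 0.79), (array([220., 378.]), 0.64)]
pocket_3 [(array([216., 398.]), 0.88), (array([226., 335.]), 0.8), (array([222., 354.]), 0.79), (array([220., 378.]), 0.64)]
```

```bash
python3 - <<'E'
import cv2
for n,(r,c) in {"scene":((130,370),(200,440)),"top":((140,300),(190,450))}.items():
    p=cv2.imread(f"pics/{n}0.png")[r[0]:r[1],c[0]:c[1]]
    cv2.imwrite(f"pics/{n}0c.png",cv2.resize(p,(780,int(780*p.shape[0]/p.shape[1])) if n=="scene" and False else None,fx=2.4 if n=="scene" else 3,fy=2.4 if n=="scene" else 3,interpolation=cv2.INTER_CUBIC))
E
```

```text
(no output)
```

View pics/scene0c.png

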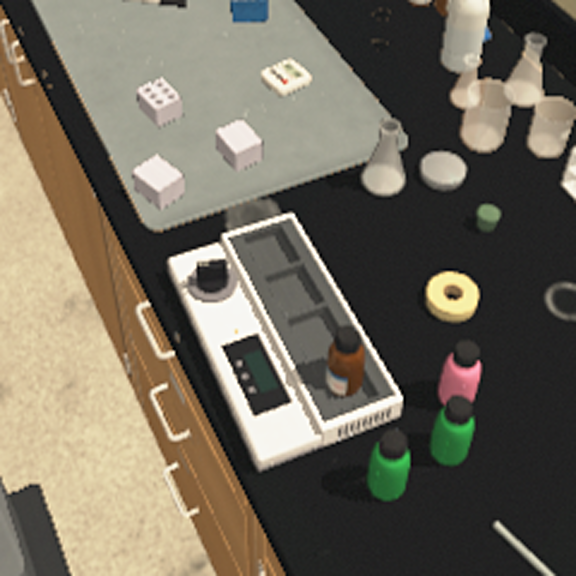

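View pics/top0c.png

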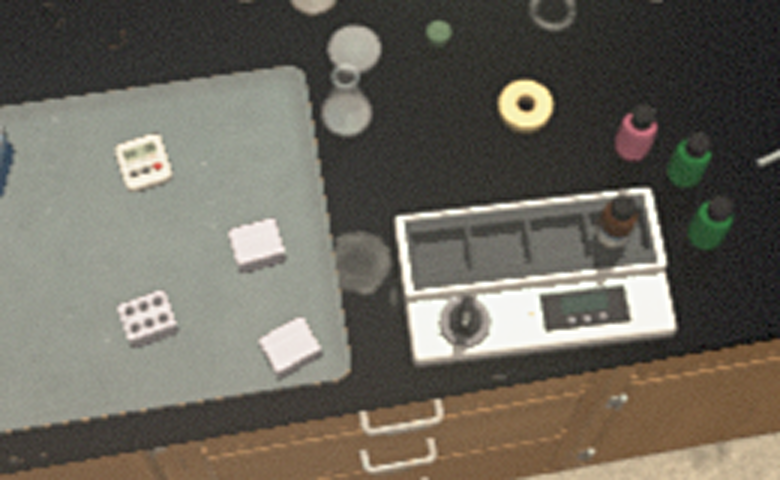

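Scene (viewed 2): one amber bottle in pocket 0, scene px (286,342), with look-alikes pink (295,387) and green (318,386), (331,361). There are three blocks: wells up at scene (174,269), plain top at (191,299) and (205,266). The knob is at (240,289). Now I'll measure.

```bash
cat > h.py <<'E'
from workcell import *
import cv2,numpy as np
from scipy.spatial.transform import Rotation as R
def cloud(d,info):
    v,u=np.mgrid[:d.shape[0],:d.shape[1]]
    K=info["mtx"];W=np.linalg.inv(info["world_to_cam"])
    c=np.stack([(u-K[0,2])/K[0,0]*d,(v-K[1,2])/K[1,1]*d,d],-1)
    w=c@W[:3,:3].T+W[:3,3]; w[d==0]=np.nan
    return w
def px2w(info,rc,z):
    K=info["mtx"];W=np.linalg.inv(info["world_to_cam"])
    r=W[:3,:3]@np.array([(rc[1]-K[0,2])/K[0,0],(rc[0]-K[1,2])/K[1,1],1]);o=W[:3,3]
    return o+r*(z-o[2])/r[2]
def totool(p,o=None):
    "world target -> tool shift cm from measured pose"
    o=o or get_obs();return R.from_quat(o["tool_rot"]).inv().apply(np.array(p)-o["eef_pos"])*100
def yawy(o):  # direction of tool x and y in world, deg
    M=R.from_quat(o["tool_rot"]).as_matrix();return [np.degrees(np.arctan2(M[1,i],M[0,i])) for i in (0,1)]
def rect(w,m):
    r=cv2.minAreaRect(np.array(w[m][:,:2]*1000,np.float32)); return np.round(r[0],1),np.round(r[1],1),round(r[2],1)
def comps(w,zlo,zhi,minn=15):
    m=((w[...,2]>zlo)&(w[...,2]<zhi)).astype(np.uint8)
    n,l,s,c=cv2.connectedComponentsWithStats(m,connectivity=4)
    return [(l==i) for i in range(1,n) if s[i,4]>=minn]
E
python3 - <<'E'
from h import *
import workcell
print([x for x in dir(workcell) if x[0]!='_'])
o=get_obs();print("toolx,y deg",yawy(o))
for n in ["scene","top"]:
    w=cloud(np.load(f"pics/{n}0.npy"),camera_info(n)); print(n)
    for m in comps(w,0.036,0.056,30):
        q=np.argwhere(m);p=w[m].mean(0)
        if .15<p[0]<.9 and -.5<p[1]<.75: print(q.mean(0).round(),m.sum(),p.round(3),rect(w,m))
    for k in ["timer","tape_roll","flask","bottle_1","bottle_2"]:
        pass
i=camera_info("top")
for rc in [(216,398),(220,378),(222,354),(226,335)]: print("pocket",px2w(i,rc,.03).round(3))
i2=camera_info("scene")
for rc in [(287,342),(273,330),(252,323),(234,314)]: print("pocket",px2w(i2,rc,.03).round(3))
for ii,rc in((i,(243,348)),(i2,(240,289))): print("knob",px2w(ii,rc,.072).round(3))
for ii,rc in((i,(221,422)),(i,(219,396)),(i,(186,402)),(i,(198,418)),(i2,(286,342)),(i2,(331,361)),(i2,(318,386)),(i2,(295,387))): print("bottle",rc,px2w(ii,rc,.03 if rc in((219,396),(286,342)) else 0).round(3))
E
```

```text
['Unreachable', 'camera', 'camera_info', 'get_obs', 'job_done', 'search_frame', 'spot_point', 'tip_reach']
toolx,y deg [np.float64(163.22230434372736), np.float64(73.22230435027674)]
scene
[103. 281.] 127 [0.771 0.656 0.045] (array([769. , 655.5]), array([107.7,  38.7]), 0.6)
[131. 304.] 58 [0.773 0.407 0.046] (array([770.9, 407.6]), array([13.8, 60.5]), 70.7)
[169. 266.] 166 [0.534 0.245 0.045] (array([533.6, 249.8]), array([48.7, 68.4]), 10.9)
[187. 299.] 192 [0.606 0.097 0.046] (array([606.5, 101.7]), array([49.7, 64.5]), 6.2)
[202. 265.] 217 [0.467 0.078 0.046] (array([466.8,  81.6]), array([50.7, 66. ]), 21.6)
[199. 360.] 74 [ 0.771 -0.055  0.046] (array([772.2, -53. ]), array([30.2, 50.5]), 54.8)
[266. 318.] 3058 [ 0.51  -0.243  0.045] (array([ 507.8, -233.7]), array([330.2, 185. ]), 86.9)
[290. 390.] 53 [ 0.655 -0.414  0.047] (array([ 657.8, -412.8]), array([18.1, 42.5]), 39.6)
[291. 343.] 46 [ 0.533 -0.357  0.047] (array([ 535. , -355.1]), array([15.2, 40.4]), 59.2)
[314. 387.] 59 [ 0.607 -0.474  0.046] (array([ 607.7, -471.4]), array([16.2, 41. ]), 39.5)
[329. 361.] 60 [ 0.5
[... 889 characters left out ...]
 [ 0.434 -0.221  0.039] (array([ 433.4, -221.8]), array([20.7, 33.3]), 69.6)
pocket [ 0.546 -0.365  0.03 ]
pocket [ 0.543 -0.287  0.03 ]
pocket [ 0.551 -0.196  0.03 ]
pocket [ 0.548 -0.122  0.03 ]
pocket [ 0.544 -0.334  0.03 ]
pocket [ 0.536 -0.275  0.03 ]
pocket [ 0.553 -0.195  0.03 ]
pocket [ 0.561 -0.115  0.03 ]
knob [ 0.461 -0.151  0.072]
knob [ 0.464 -0.135  0.072]
bottle (221, 422) [ 0.52  -0.459  0.   ]
bottle (219, 396) [ 0.535 -0.355  0.03 ]
bottle (186, 402) [ 0.678 -0.419  0.   ]
bottle (198, 418) [ 0.616 -0.469  0.   ]
bottle (286, 342) [ 0.546 -0.331  0.03 ]
bottle (331, 361) [ 0.533 -0.466  0.   ]
bottle (318, 386) [ 0.617 -0.463  0.   ]
bottle (295, 387) [ 0.662 -0.401  0.   ]
```

Emit:
arm_command --pt "-2.6 -2.8 -0.7" --pt "-5.2 -5.6 -1.4" --pt "-7.8 -8.4 -2.1" --pt "-10.4 -11.2 -2.8" --pt "-13 -14 -3.5" --turn '[0.12,0.24,0.36,0.48,0.6]' --hand '[0,0,0,0,0]'

```text
clock: 1.12
eef_pos: [0.2286, 0.3056, 0.2494]
tool_rot: [0.434, 0.901, 0.0, 0.0]
ft_force: [1.1, 0.3, 1.1]
grip_width: 0.0856
```

```bash
python3 - <<'E'
from h import *
o=get_obs();print(tip_reach,o["eef_pos"],yawy(o),o["joint_pos"].round(2),totool([.537,-.353,.25]))
E
```

```text
0.014 [0.2286223  0.30561807 0.2494382 ] [np.float64(128.56902757252226), np.float64(38.569029326727474)] [ 0.93 -0.01 -0.19  1.39 -0.    1.83] [-7.07205835e+01 -1.69512413e+01 -5.70574292e-02]
```

Emit:
arm_command --pt "-3.6 -0.9 0" --pt "-7.2 -1.7 0" --pt "-10.8 -2.6 0" --pt "-14.4 -3.5 0" --pt "-18 -4.3 0" --turn '[0,0,0,0,0]' --hand '[0,0,0,0,0]'

```text
clock: 1.53
eef_pos: [0.308, 0.1383, 0.2495]
tool_rot: [0.432, 0.902, 0.001, 0.0]
ft_force: [0.5, 0.5, 0.3]
grip_width: 0.0853
```

Emit:
arm_command --pt "-3.6 -0.9 0" --pt "-7.2 -1.7 0" --pt "-10.8 -2.6 0" --pt "-14.4 -3.5 0" --pt "-18 -4.3 0" --turn '[0,0,0,0,0]' --hand '[0,0,0,0,0]'

```text
clock: 1.95
eef_pos: [0.3875, -0.0292, 0.2495]
tool_rot: [0.432, 0.902, 0.0, 0.0]
ft_force: [0.8, 0.9, 0.3]
grip_width: 0.0856
```

Emit:
arm_command --pt "-3.6 -0.9 0" --pt "-7.2 -1.7 0" --pt "-10.8 -2.6 0" --pt "-14.4 -3.5 0" --pt "-18 -4.3 0" --turn '[0.12,0.24,0.36,0.48,0.6]' --hand '[0,0,0,0,0]'

```text
clock: 2.37
eef_pos: [0.467, -0.1963, 0.2492]
tool_rot: [0.681, 0.732, 0.0, 0.0]
ft_force: [0.8, 0.6, 0.5]
grip_width: 0.0853
```

```bash
python3 - <<'E'
from h import *
o=get_obs();print(o["eef_pos"],yawy(o),o["joint_pos"].round(2))
p,d=camera("wrist");cv2.imwrite("pics/w1.png",p[:,:,::-1]);i=camera_info("wrist")
w=cloud(d,i)
for m in comps(w,0.124,0.140,40): print("cap?",np.argwhere(m).mean(0).round(),m.sum(),w[m].mean(0).round(4),rect(w,m))
m=(w[...,2]>.028)&(w[...,2]<.056); print(m.sum())
print(totool([.537,-.353,.11]))
E
```

```text
[ 0.46695712 -0.19634845  0.24916996] [np.float64(94.08995441344446), np.float64(4.089956194019487)] [-0.4   0.24  0.1   1.43  0.    1.1 ]
cap? [334. 379.] 688 [ 0.5439 -0.3469  0.1293] (array([ 544.6, -348.7]), array([30.5, 28.3]), 11.9)
45897
[-15.43487541   5.71051667  13.87813133]
```

View pics/w1.png

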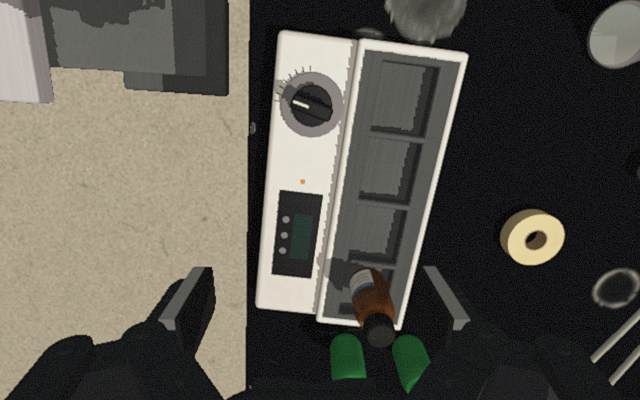

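Viewed 3: the wrist picture shows the amber bottle at (334,379) between the fingers, the empty pockets above it, and the knob at (103,310). The bench front edge is at column 250.

```bash
cat >> h.py <<'E'
def heater_pose(w):
    m=(w[...,2]>.022)&(w[...,2]<.056)&(w[...,0]>.36)&(w[...,0]<.64)&(w[...,1]>-.44)&(w[...,1]<-.04)
    n,l,s,c=cv2.connectedComponentsWithStats(m.astype(np.uint8),connectivity=4)
    return (l==1+np.argmax(s[1:,4]))
E
python3 - <<'E'
from h import *
p,d=camera("wrist");i=camera_info("wrist");w=cloud(d,i)
m=heater_pose(w); print(m.sum(),rect(w,m))
f=w[(w[...,2]>-.01)&(w[...,2]<.005)]; print("bench min x",np.percentile(f[:,0],[0,.5,2]))
print([ (k,r["conf"],px2w(i,r["location"],z).round(4)) for k,z in(("heat_knob_grip",.072),("pocket_0",.03)) for r in spot_point("wrist",k)])
print(totool([.545,-.348,.11]))
E
```

```text
46089 (array([ 505.1, -229.6]), array([326.9, 187.4]), 87.3)
bench min x [0.10955003 0.12592182 0.1409135 ]
[('heat_knob_grip', 0.94, array([ 0.4591, -0.1307,  0.072 ])), ('pocket_0', 0.82, array([ 0.5501, -0.1943,  0.03  ])), ('pocket_0', 0.8, array([ 0.5434, -0.2691,  0.03  ])), ('pocket_0', 0.74, array([ 0.5414, -0.3411,  0.03  ])), ('pocket_0', 0.58, array([ 0.5483, -0.1186,  0.03  ]))]
[-15.87860492   6.67900955  13.81177205]
```

Emit:
arm_command --pt "-4 1.7 0" --pt "-8 3.4 0" --pt "-12 5 0" --pt "-15.9 6.7 0" --pt "-15.9 6.7 2" --turn '[0,0,0,0,0]' --hand '[0,0,0,0,0]'

```text
clock: 2.98
eef_pos: [0.5509, -0.3535, 0.2321]
tool_rot: [0.679, 0.734, 0.0, 0.006]
ft_force: [1.3, 0.4, 0.1]
grip_width: 0.0855
```

Emit:
arm_command --pt "0 0 3" --pt "0 0 6" --pt "0 0 9" --pt "0 0 11.9" --pt "0 0 11.9" --turn '[0,0,0,0,0]' --hand '[0,0,0,0,0.3]'

```text
clock: 3.4
eef_pos: [0.5418, -0.3433, 0.1035]
tool_rot: [0.678, 0.735, -0.001, -0.006]
ft_force: [-1.2, 1.1, -1.3]
grip_width: 0.0757
```

Emit:
arm_command --pt "0 0 0" --pt "0 0 0" --pt "0 0 0" --pt "0 0 0" --pt "0 0 0" --turn '[0,0,0,0,0]' --hand '[1,1,1,1,1]'

```text
clock: 3.82
eef_pos: [0.5499, -0.3502, 0.1171]
tool_rot: [0.679, 0.734, 0.001, 0.007]
ft_force: [-0.1, -0.2, 9.4]
grip_width: 0.0121
```

Emit:
arm_command --pt "0 0 0" --pt "0 0 0" --pt "0 0 -3" --pt "0 0 -7" --pt "0 0 -11" --turn '[0,0,0,0,0]' --hand '[1,1,1,1,1]'

```text
clock: 4.23
eef_pos: [0.5454, -0.3473, 0.2223]
tool_rot: [0.679, 0.734, 0.0, 0.0]
ft_force: [1.0, -0.7, 0.9]
grip_width: -0.0001
```

```bash
python3 - <<'E'
from h import *
o=get_obs();print(o["eef_pos"],yawy(o),o["grip_width"],totool([.44,-.352,.221]),totool([.44,-.465,.085]))
E
```

```text
[ 0.54535787 -0.34734111  0.22232986] [np.float64(94.47028994328498), np.float64(4.470289680156377)] -0.00010576009982343923 [  0.35670344 -10.54006108   0.13197138] [-10.90955898 -11.42213794  13.73135635]
```

```bash
python3 - <<'E'
from h import *
p,d=camera("wrist");cv2.imwrite("pics/w2.png",p[:,:,::-1]);i=camera_info("wrist");w=cloud(d,i)
q,_=camera("top");cv2.imwrite("pics/t2.png",cv2.resize(np.vstack([q[150:290,290:450][:, :, ::-1]]),None,fx=3,fy=3))
a=cv2.imread("pics/w2.png");b=cv2.imread("pics/t2.png");b=cv2.resize(b,(int(b.shape[1]*400/b.shape[0]),400));cv2.imwrite("pics/c2.png",cv2.resize(np.hstack([a,b]),None,fx=.7,fy=.7))
for z in (.05,.07,.09,.11,.13): 
  for m in comps(w,z,z+.02,60): print(z,np.argwhere(m).mean(0).round(),m.sum(),w[m].mean(0).round(4),rect(w,m))
E
```

```text
0.05 [109. 316.] 14011 [ 0.5497 -0.2955  0.058 ] (array([ 549.3, -298.2]), array([209.6, 108.3]), 86.8)
0.05 [147. 309.] 104 [ 0.546  -0.3273  0.061 ] (array([ 546.3, -329.4]), array([37. , 10.6]), 13.4)
0.05 [220. 418.] 380 [ 0.6639 -0.3949  0.0602] (array([ 667.7, -399. ]), array([44., 21.]), 39.2)
0.05 [261. 286.] 203 [ 0.5297 -0.452   0.06  ] (array([ 527.9, -454.1]), array([30.2,  6.9]), 30.1)
0.05 [264. 368.] 369 [ 0.6193 -0.45    0.0601] (array([ 621.6, -454.6]), array([43.9, 21. ]), 19.4)
0.07 [151. 309.] 148 [ 0.5454 -0.3272  0.0811] (array([ 546.8, -329.5]), array([38.6, 11.9]), 15.2)
0.07 [232. 426.] 778 [ 0.6659 -0.3986  0.0823] (array([ 669.6, -402.9]), array([43.1, 29.1]), 45.1)
0.07 [279. 276.] 180 [ 0.5215 -0.4615  0.0814] (array([ 520.8, -463.5]), array([29. ,  7.7]), 73.9)
0.07 [278. 373.] 725 [ 0.6204 -0.4536  0.0819] (array([ 622.8, -459.1]), array([42.7, 29.2]), 17.7)
0.09 [158. 312.] 301 [ 0.5483 -0.3289  0.1026] (array([ 551.1, -334.5]), array([43.2, 23.2]), 3.8)
0.09 [241. 433.] 373 [ 0.6671 -0.3995  0.0993] (array([ 670.1, -402.3]), array([31.5, 18.9]), 40.3)
0.09 [289. 376.] 365 [ 0.6206 -0.4553  0.0993] (array([ 622.6, -460.1]), array([32.6, 19.8]), 21.1)
0.11 [168. 313.] 656 [ 0.5492 -0.3338  0.1164] (array([ 550.7, -338.8]), array([40.6, 29.6]), 12.8)
0.11 [255. 443.] 801 [ 0.6733 -0.4065  0.1135] (array([ 674. , -407.4]), array([30.2, 28.9]), 57.9)
0.11 [302. 379.] 466 [ 0.6221 -0.4606  0.1131] (array([ 622. , -461.2]), array([30.4, 21.1]), 30.7)
0.13 [186. 317.] 1290 [ 0.5527 -0.3416  0.1415] (array([ 553., -343.]), array([29.9, 29.9]), 3.5)
```

View pics/c2.png

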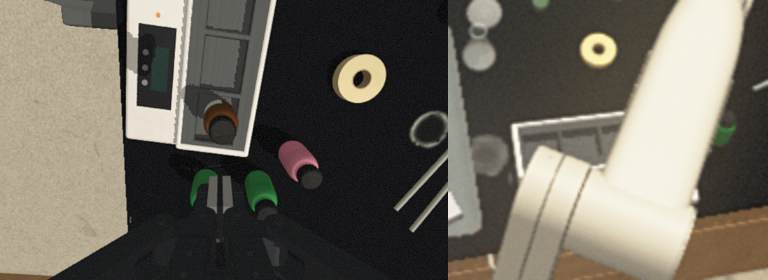

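Viewed 4: the bottle is still upright in pocket 0 and the grasp missed. The cause is that camera_info was read after the picture while the arm was still moving. I'll re-measure with the arm settled and read the info first from now on.

```bash
cat >> h.py <<'E'
def shot(n="wrist",name=None):
    i=camera_info(n);p,d=camera(n)
    if name: cv2.imwrite(f"pics/{name}.png",p[:,:,::-1])
    return p,cloud(d,i),i
E
python3 - <<'E'
from h import *
o=get_obs();print(o["eef_pos"])
p,w,i=shot()
for m in comps(w,.12,.14,60): print(np.argwhere(m).mean(0).round(),m.sum(),w[m].mean(0).round(4),rect(w,m))
m=heater_pose(w); print(np.median(w[m][:,2]))
E
```

```text
[ 0.54970849 -0.35008904  0.2311666 ]
[181. 304.] 1210 [ 0.5437 -0.3412  0.1298] (array([ 543.5, -342.7]), array([30.1, 30.3]), 3.9)
0.03577900181922472
```

```bash
python3 - <<'E'
from h import *
o=get_obs();print(o["eef_pos"],totool([.5437,-.3425,.1085]),yawy(o))
E
```

```text
[ 0.54861756 -0.3493861   0.22737447] [ 0.81917997 -0.56441676 11.87593261] [np.float64(94.4671960895146), np.float64(4.472090100126862)]
```

Emit:
arm_command --pt "0 0 0" --pt "0 0 0" --pt "0 0 0" --pt "0 0 0" --pt "0 0 0" --turn '[0,0,0,0,0]' --hand '[0,0,0,0,0]'

```text
clock: 4.8
eef_pos: [0.5453, -0.3473, 0.2188]
tool_rot: [0.679, 0.734, -0.0, -0.001]
ft_force: [1.0, -0.6, -0.0]
grip_width: 0.0605
```

```bash
python3 - <<'E'
from h import *
o=get_obs();print(o["eef_pos"],o["joint_vel"].round(3),totool([.5437,-.3425,.1085]),yawy(o))
E
```

```text
[ 0.54532453 -0.34730288  0.21879763] [-0.001 -0.002  0.006  0.001  0.     0.002] [ 0.47562612 -0.10324081 11.03067794] [np.float64(94.4714421559579), np.float64(4.4716010942592765)]
```

Emit:
arm_command --pt "0.5 -0.1 2.5" --pt "0.5 -0.1 5" --pt "0.5 -0.1 7.5" --pt "0.5 -0.1 9.5" --pt "0.5 -0.1 10.4" --turn '[0,0,0,0,0]' --hand '[0,0,0,0,0]'

```text
clock: 5.22
eef_pos: [0.5423, -0.3413, 0.1119]
tool_rot: [0.679, 0.734, -0.001, -0.003]
ft_force: [-0.1, 0.1, 0.2]
grip_width: 0.0853
```

Emit:
arm_command --pt "0 0 0" --pt "0 0 0" --pt "0 0 0" --pt "0 0 0" --pt "0 0 0" --turn '[0,0,0,0,0]' --hand '[0,0,0,0.5,0.8]'

```text
clock: 5.63
eef_pos: [0.5453, -0.3433, 0.1178]
tool_rot: [0.679, 0.734, 0.0, 0.002]
ft_force: [0.1, 0.2, -0.3]
grip_width: 0.0637
```

Emit:
arm_command --pt "0 0 0" --pt "0 0 0" --pt "0 0 0" --pt "0 0 0" --pt "0 0 0" --turn '[0,0,0,0,0]' --hand '[0.8,0.8,0.8,0.8,0.8]'

```text
clock: 6.05
eef_pos: [0.5444, -0.3427, 0.1162]
tool_rot: [0.679, 0.734, 0.0, 0.0]
ft_force: [-0.2, -0.6, -0.2]
grip_width: 0.0173
```

```bash
python3 - <<'E'
from h import *
p,w,i=shot()
q,_=camera("scene");q=q[180:340,260:440,::-1]
q=cv2.resize(q,None,fx=2.5,fy=2.5);cv2.imwrite("pics/c3.png",cv2.resize(np.hstack([p[:,:,::-1],q]),None,fx=.73,fy=.73))
print(get_obs()["grip_width"])
E
```

```text
0.0170555432857085
```

View pics/c3.png

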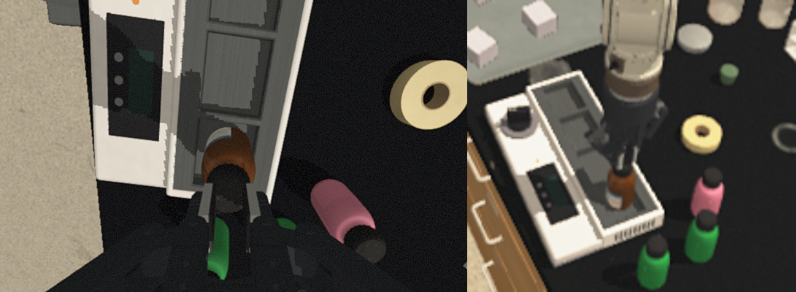

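```bash
python3 - <<'E'
from h import *
p,w,i=shot();o=get_obs();print(o["eef_pos"])
W=np.linalg.inv(i["world_to_cam"]);print("cam",W[:3,3],W[:3,2])
for z in (.09,.1,.11,.12,.13):
  for m in comps(w,z,z+.01,40):
    q=w[m]; 
    if abs(q[:,0].mean()-.545)<.06 and abs(q[:,1].mean()+.34)<.06: print(z,np.argwhere(m).mean(0).round(),m.sum(),q.mean(0).round(4),rect(w,m))
K=i["mtx"]
for pt in [o["eef_pos"],o["eef_pos"]-[0,0,.014]]:
    c=i["world_to_cam"]@np.r_[pt,1];print("proj",(K@c[:3]/c[2])[:2][::-1].round())
E
```

```text
[ 0.54435892 -0.34268343  0.11605508]
cam [ 0.53827942 -0.26015157  0.27552868] [ 0.02537918 -0.31652108 -0.94824591]
0.09 [210. 313.] 715 [ 0.543  -0.3267  0.0955] (array([ 543. , -332.2]), array([42.4, 23.6]), 4.3)
0.1 [224. 312.] 1428 [ 0.543  -0.3311  0.1048] (array([ 543.3, -335.4]), array([39.9, 26. ]), 4.6)
0.11 [230. 312.] 254 [ 0.5428 -0.3296  0.1165] (array([ 542.9, -330.8]), array([26.4,  7.7]), 4.9)
0.12 [240. 312.] 720 [ 0.5429 -0.3302  0.1262] (array([ 543.3, -332.3]), array([29.5, 11.1]), 3.3)
0.13 [266. 313.] 1516 [ 0.5445 -0.3412  0.1315] (array([ 545.6, -342.1]), array([29.5, 26.3]), 9.5)
proj [253. 313.]
proj [242. 313.]
```

```bash
python3 - <<'E'
from h import *
p,w,i=shot()
cv2.imwrite("pics/c4.png",cv2.resize(p[150:400,200:430,::-1],None,fx=2.4,fy=2.4))
for r in (240,255,270,285,300,320): print(r,[f"{c}:{w[r,c,0]*1000:.0f},{w[r,c,1]*1000:.0f},{w[r,c,2]*1000:.0f}" for c in range(260,370,10)])
E
```

```text
240 ['260:508,-371,47', '270:513,-379,29', '280:527,-341,106', '290:533,-332,125', '300:537,-329,129', '310:542,-329,130', '320:547,-328,130', '330:552,-330,125', '340:559,-338,107', '350:573,-365,47', '360:580,-364,48']
255 ['260:508,-383,47', '270:516,-383,46', '280:529,-332,140', '290:534,-332,140', '300:538,-336,131', '310:543,-336,131', '320:547,-336,129', '330:552,-335,131', '340:555,-330,140', '350:574,-377,47', '360:582,-377,47']
270 ['260:509,-395,48', '270:526,-337,145', '280:530,-332,152', '290:534,-332,152', '300:538,-344,130', '310:543,-344,130', '320:548,-343,132', '330:553,-343,130', '340:554,-330,153', '350:558,-330,153', '360:564,-333,147']
285 ['260:523,-337,158', '270:527,-336,157', '280:531,-332,163', '290:535,-331,164', '300:539,-353,130', '310:544,-352,131', '320:549,-352,131', '330:553,-351,131', '340:554,-331,163', '350:557,-330,164', '360:562,-334,157']
300 ['260:526,-330,177', '270:529,-330,176', '280:532,-331,174', '290:536,-336,167', '300:541,-446,8', '310:550,-451,-0', '320:559,-451,-1', '330:568,-450,-0', '340:553,-332,171', '350:556,-330,174', '360:559,-327,176']
320 ['260:527,-330,186', '270:530,-331,185', '280:533,-330,186', '290:536,-342,170', '300:542,-447,34', '310:550,-455,23', '320:561,-471,1', '330:570,-472,-1', '340:554,-341,170', '350:555,-329,186', '360:558,-328,186']
```

View pics/c4.png

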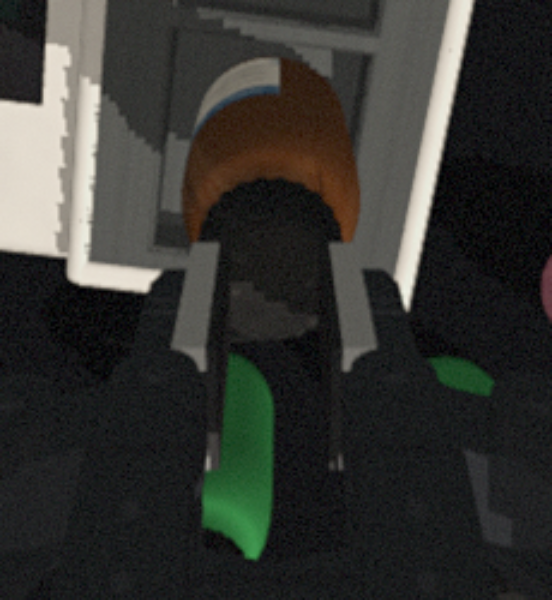

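Viewed 5 and 6: the finger tips end at about z 0.135, just above the cap top (0.131), while the state says the TCP is at 0.116. So the tips sit about 3 cm higher than I assumed from tip_reach. I'll open, go lower and re-grip.

Emit:
arm_command --pt "0 0 -1" --pt "0 0 -1" --pt "0 0 -1" --pt "0 0 -1" --pt "0 0 -1" --turn '[0,0,0,0,0]' --hand '[0,0,0,0,0]'

```text
clock: 6.67
eef_pos: [0.5444, -0.3427, 0.1261]
tool_rot: [0.679, 0.734, 0.0, 0.0]
ft_force: [0.3, -0.1, -0.9]
grip_width: 0.0764
```

Emit:
arm_command --pt "0 0 0" --pt "0 0 1.5" --pt "0 0 3" --pt "0 0 3.5" --pt "0 0 3.5" --turn '[0,0,0,0,0]' --hand '[0,0,0,0,0]'

```text
clock: 7.08
eef_pos: [0.543, -0.3418, 0.089]
tool_rot: [0.679, 0.734, -0.0, -0.002]
ft_force: [-1.4, -0.0, 0.2]
grip_width: 0.0857
```

Emit:
arm_command --pt "0 0 0" --pt "0 0 0" --pt "0 0 0" --pt "0 0 0" --pt "0 0 0" --turn '[0,0,0,0,0]' --hand '[0,0.4,0.6,0.8,0.8]'

```text
clock: 7.5
eef_pos: [0.5448, -0.343, 0.0918]
tool_rot: [0.679, 0.734, 0.0, 0.001]
ft_force: [-0.3, 0.4, 1.0]
grip_width: 0.0389
```

Emit:
arm_command --pt "0 0 0" --pt "0 0 0" --pt "0 0 0" --pt "0 0 0" --pt "0 0 0" --turn '[0,0,0,0,0]' --hand '[0.8,0.8,0.8,0.8,0.8]'

```text
clock: 7.92
eef_pos: [0.5446, -0.343, 0.0919]
tool_rot: [0.679, 0.734, -0.0, 0.001]
ft_force: [-1.3, -0.3, 5.7]
grip_width: 0.029
```

```bash
python3 - <<'E'
from h import *
p,w,i=shot(name="w5");o=get_obs();print(o["eef_pos"],o["grip_width"])
for r in range(220,330,15): print(r,[f"{c}:{w[r,c,0]*1000:.0f},{w[r,c,1]*1000:.0f},{w[r,c,2]*1000:.0f}" for c in range(250,380,10)])
E
```

```text
[ 0.54463126 -0.3430817   0.09191414] 0.02906989896926057
220 ['250:505,-346,47', '260:511,-345,48', '270:516,-352,29', '280:526,-330,82', '290:532,-325,94', '300:537,-323,97', '310:542,-322,98', '320:546,-321,99', '330:551,-323,95', '340:557,-325,89', '350:569,-342,44', '360:574,-340,49', '370:580,-340,48']
235 ['250:505,-356,48', '260:512,-356,47', '270:516,-364,28', '280:528,-331,99', '290:533,-329,103', '300:537,-327,107', '310:542,-327,106', '320:547,-326,106', '330:551,-327,104', '340:556,-328,101', '350:562,-331,93', '360:576,-351,47', '370:582,-350,48']
250 ['250:505,-368,46', '260:511,-370,41', '270:517,-375,29', '280:529,-336,105', '290:533,-334,108', '300:538,-329,117', '310:542,-328,118', '320:547,-328,118', '330:551,-329,115', '340:556,-332,107', '350:562,-334,103', '360:577,-361,48', '370:583,-361,47']
265 ['250:506,-377,48', '260:521,-337,117', '270:526,-333,124', '280:530,-336,118', '290:534,-332,125', '300:538,-329,129', '310:542,-329,130', '320:546,-329,128', '330:550,-329,128', '340:555,-331,123', '350:559,-330,125', '360:563,-330,124', '370:569,-333,119']
280 ['25
[... 340 characters left out ...]
, '290:nan,nan,nan', '300:539,-342,130', '310:543,-342,130', '320:547,-342,130', '330:551,-341,131', '340:556,-341,130', '350:559,-339,132', '360:560,-330,146', '370:564,-330,146']
310 ['250:523,-331,157', '260:527,-331,156', '270:529,-338,146', '280:524,-446,1', '290:536,-349,131', '300:540,-349,130', '310:544,-349,131', '320:548,-348,131', '330:552,-348,130', '340:556,-348,130', '350:560,-345,134', '360:561,-334,149', '370:562,-329,156']
325 ['250:525,-331,164', '260:528,-332,163', '270:529,-345,147', '280:526,-445,21', '290:534,-445,21', '300:542,-447,17', '310:551,-461,-1', '320:560,-460,-0', '330:568,-459,-0', '340:577,-458,0', '350:560,-351,136', '360:561,-339,151', '370:561,-328,164']
```

Cap gripped at a width of 29 mm. Empirically the tips are about 26 mm above the reported TCP. Now I'll lift it and stand it at (0.44, -0.465).

Emit:
arm_command --pt "0 0 0" --pt "0 0 -2" --pt "0 0 -5" --pt "0 0 -8" --pt "0 0 -10" --turn '[0,0,0,0,0]' --hand '[1,1,1,1,1]'

```text
clock: 8.38
eef_pos: [0.5448, -0.3427, 0.1929]
tool_rot: [0.679, 0.734, 0.0, 0.001]
ft_force: [0.5, -0.8, 0.1]
grip_width: 0.0292
```

Emit:
arm_command --pt "0 -2.5 0" --pt "0 -5 0" --pt "0 -8 0" --pt "0 -10.5 0" --pt "0 -10.5 0" --turn '[0,0,0,0,0]' --hand '[1,1,1,1,1]'

```text
clock: 8.8
eef_pos: [0.4348, -0.3503, 0.1902]
tool_rot: [0.68, 0.733, -0.001, -0.003]
ft_force: [0.1, 0.4, -1.3]
grip_width: 0.029
```

Emit:
arm_command --pt "-3 0 0" --pt "-6 -0.5 0" --pt "-9 -0.7 0" --pt "-11.5 -0.9 0" --pt "-11.5 -0.9 0" --turn '[0,0,0,0,0]' --hand '[1,1,1,1,1]'

```text
clock: 9.22
eef_pos: [0.4392, -0.4705, 0.189]
tool_rot: [0.68, 0.733, -0.001, 0.0]
ft_force: [-0.0, 0.3, -1.3]
grip_width: 0.0291
```

```bash
python3 - <<'E'
from h import *
p,w,i=shot(name="w6");o=get_obs();print(o["eef_pos"],o["grip_width"],totool([.44,-.465,.0625]))
E
```

```text
[ 0.43935248 -0.46809076  0.18904012] 0.02902988377577845 [ 0.28416232  0.09919957 12.65437279]
```

View pics/w6.png

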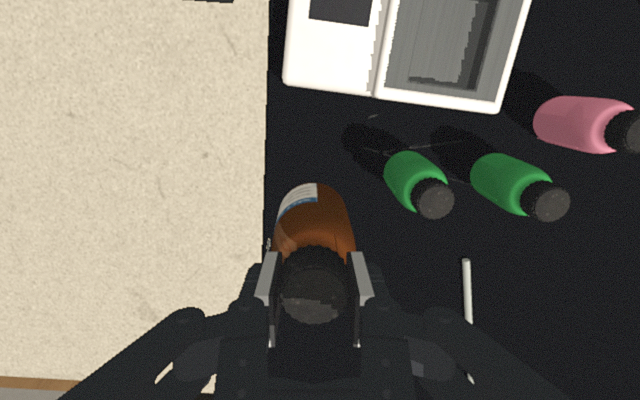

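Emit:
arm_command --pt "0.2 0.6 3" --pt "0.2 0.6 6" --pt "0.2 0.6 9" --pt "0.2 0.6 11" --pt "0.2 0.6 11" --turn '[0,0,0,0,0]' --hand '[1,1,1,1,1]'

```text
clock: 9.68
eef_pos: [0.4429, -0.4592, 0.0747]
tool_rot: [0.679, 0.735, 0.001, -0.006]
ft_force: [-0.5, 0.3, -2.6]
grip_width: 0.0291
```

Emit:
arm_command --pt "0 0 0" --pt "0 0 0.6" --pt "0 0 1.2" --pt "0 0 1.6" --pt "0 0 1.6" --turn '[0,0,0,0,0]' --hand '[1,1,1,1,1]'

```text
clock: 10.1
eef_pos: [0.4455, -0.4636, 0.065]
tool_rot: [0.679, 0.734, 0.0, -0.0]
ft_force: [0.0, 0.7, -1.3]
grip_width: 0.029
```

Emit:
arm_command --pt "0 0 0" --pt "0 0 0" --pt "0 0 0" --pt "0 0 0" --pt "0 0 0" --turn '[0,0,0,0,0]' --hand '[1,1,0.4,0.4,0.4]'

```text
clock: 10.52
eef_pos: [0.4458, -0.4642, 0.0657]
tool_rot: [0.679, 0.734, -0.0, 0.001]
ft_force: [-0.4, -0.2, -0.3]
grip_width: 0.0518
```

Emit:
arm_command --pt "0 0 0" --pt "0 0 -2" --pt "0 0 -5" --pt "0 0 -9" --pt "0 0 -13" --turn '[0,0,0,0,0]' --hand '[0.4,0.4,0.4,0.4,0.4]'

```text
clock: 10.93
eef_pos: [0.4449, -0.4631, 0.1956]
tool_rot: [0.679, 0.734, 0.0, -0.001]
ft_force: [0.9, -0.9, -0.3]
grip_width: 0.051
```

```bash
python3 - <<'E'
from h import *
for k in range(3): shot()
p,w,i=shot();o=get_obs();print(o["eef_pos"],o["grip_width"])
for m in comps(w,.09,.115,60): print(np.argwhere(m).mean(0).round(),m.sum(),w[m].mean(0).round(4),rect(w,m))
print("edge",px2w(i,(150,265),0), "to A", totool([.466,.077,.2],o))
E
```

```text
[ 0.44645437 -0.46473948  0.19750937] 0.05106000666571748
[135. 608.] 1600 [ 0.6653 -0.4041  0.0991] (array([ 667.5, -404.6]), array([29.5, 30.7]), 11.8)
[188. 309.] 1190 [ 0.4448 -0.462   0.0997] (array([ 444.9, -463.5]), array([30.2, 30.5]), 28.5)
[199. 415.] 1190 [ 0.5296 -0.4649  0.0995] (array([ 531.1, -466.3]), array([30.3, 30.3]), 81.5)
[202. 523.] 1281 [ 0.6162 -0.461   0.0991] (array([ 618.6, -461.9]), array([30.8, 29.6]), 50.7)
edge [ 0.39765522 -0.45518381  0.        ] to A [53.85562116  6.17092827 -0.43671707]
```

Emit:
arm_command --pt "3.6 0.4 0" --pt "7.2 0.8 0" --pt "10.8 1.2 0" --pt "14.4 1.6 0" --pt "18 2 0" --turn '[0,0,0,0,0]' --hand '[0,0,0,0,0]'

```text
clock: 11.55
eef_pos: [0.4501, -0.2806, 0.1931]
tool_rot: [0.679, 0.734, -0.0, -0.002]
ft_force: [0.8, 0.4, 0.6]
grip_width: 0.0851
```

Emit:
arm_command --pt "3.6 0.4 0" --pt "7.2 0.8 0" --pt "10.8 1.2 0" --pt "14.4 1.6 0" --pt "18 2 0" --turn '[0,0,0,0,0]' --hand '[0,0,0,0,0]'

```text
clock: 11.97
eef_pos: [0.4558, -0.0998, 0.1934]
tool_rot: [0.679, 0.734, -0.001, -0.001]
ft_force: [0.4, 1.1, 0.1]
grip_width: 0.0854
```

Emit:
arm_command --pt "3.6 0.4 0" --pt "7.2 0.8 0" --pt "9 1 0" --pt "9 1 0" --pt "9 1 0" --turn '[0,-0.1,-0.2,-0.27,-0.27]' --hand '[0,0,0,0,0]'

```text
clock: 12.38
eef_pos: [0.4591, -0.0099, 0.1935]
tool_rot: [0.572, 0.82, -0.001, -0.001]
ft_force: [-0.4, 0.4, 0.1]
grip_width: 0.0853
```

```bash
cat >> h.py <<'E'
def blocks(w,lo=.036,hi=.054,minn=300):
    out=[]
    for m in comps(w,lo,hi,minn):
        r=rect(w,m); q=np.argwhere(m)
        if 38<min(r[1])<75 and max(r[1])<80: out.append((q.mean(0).round(),m.sum(),w[m][:,2].mean().round(4))+r)
    return out
E
python3 - <<'E'
from h import *
for k in range(4): shot()
p,w,i=shot(name="w7");o=get_obs();print(o["eef_pos"],yawy(o))
for b in blocks(w): print(b)
E
```

```text
[ 0.45999218 -0.01195906  0.1946094 ] [np.float64(109.79823486207155), np.float64(19.798252850993798)]
(array([ 79., 359.]), np.int64(4365), np.float64(0.0455), array([468. ,  80.7]), array([48.4, 60. ]), 19.6)
(array([113., 516.]), np.int64(4319), np.float64(0.0452), array([607.3, 101.2]), array([49.7, 60. ]), 6.8)
(array([277., 276.]), np.int64(1857), np.float64(0.043), array([ 459.2, -131. ]), array([66.9, 55.5]), 5.9)
```

View pics/w7.png

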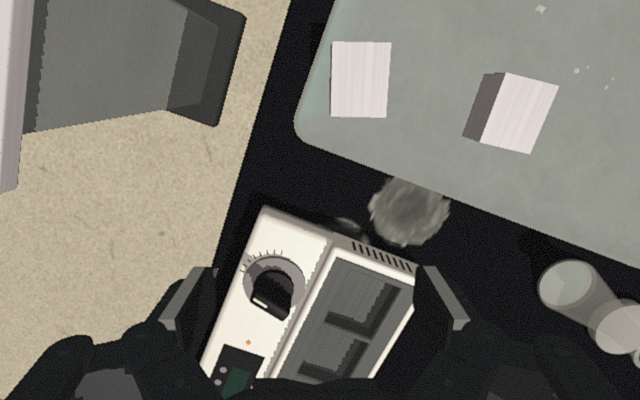

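Viewed 8: block A at px (79,359) is wholly on the sheet, plain top, aligned with the tool. Block B is at (113,516). As a test I'll grip A near its far end and lift, to see whether it swings in the pads.

Emit:
arm_command --pt "3 1.2 0" --pt "6 2.4 2" --pt "9 3.5 5" --pt "10.5 3.9 8" --pt "10.5 3.9 10" --turn '[0,0,0,0,0]' --hand '[0,0,0,0,0]'

```text
clock: 13.05
eef_pos: [0.46, 0.1027, 0.0926]
tool_rot: [0.573, 0.819, -0.0, -0.001]
ft_force: [-0.8, 0.5, -0.3]
grip_width: 0.0852
```

Emit:
arm_command --pt "0 0 2" --pt "0 0 5" --pt "0 0 7.5" --pt "0 0 8.8" --pt "0 0 8.8" --turn '[0,0,0,0,0]' --hand '[0,0,0,0,0]'

```text
clock: 13.47
eef_pos: [0.4583, 0.0993, 0.0039]
tool_rot: [0.575, 0.818, -0.003, -0.002]
ft_force: [-0.7, 0.2, 0.0]
grip_width: 0.0855
```

Emit:
arm_command --pt "0 0 0" --pt "0 0 0" --pt "0 0 0" --pt "0 0 0" --pt "0 0 0" --turn '[0,0,0,0,0]' --hand '[0.3,0.6,0.6,0.6,0.6]'

```text
clock: 13.88
eef_pos: [0.4627, 0.1009, 0.0089]
tool_rot: [0.574, 0.819, 0.001, 0.001]
ft_force: [-0.6, -0.6, 5.9]
grip_width: 0.0466
```

Emit:
arm_command --pt "0 0 0" --pt "0 0 0" --pt "0 0 -2" --pt "0 0 -4" --pt "0 0 -5" --turn '[0,0,0,0,0]' --hand '[0.6,0.6,0.6,0.6,0.6]'

```text
clock: 14.3
eef_pos: [0.4622, 0.101, 0.0593]
tool_rot: [0.574, 0.819, 0.001, 0.001]
ft_force: [1.0, -0.2, -2.6]
grip_width: 0.0465
```

```bash
python3 - <<'E'
from h import *
for k in range(3): shot()
p,w,i=shot(name="w8");o=get_obs();print(o["eef_pos"],yawy(o),o["grip_width"],o["ft_force"].round(1),o["ft_torque"].round(2))
q,_=camera("scene");q=q[130:290,230:370,::-1]
q=cv2.resize(q,None,fx=2.5,fy=2.5);cv2.imwrite("pics/c8.png",cv2.resize(np.hstack([p[:,:,::-1],q]),None,fx=.8,fy=.8))
E
```

```text
[0.461107   0.10074693 0.05709679] [np.float64(109.93568688884103), np.float64(19.935687171783364)] 0.04686886742006226 [-0.6 -0.3 -3.1] [ 0.04  0.02 -0.  ]
```

View pics/c8.png

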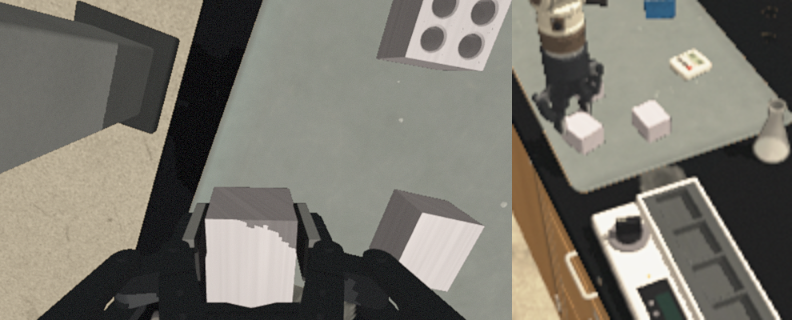

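```bash
cat >> h.py <<'E'
def normals(w,box):
    "smoothed normals in pixel box -> dominant clusters in tool frame"
    r0,r1,c0,c1=box; s=cv2.GaussianBlur(np.nan_to_num(w).astype(np.float32),(0,0),2)[r0:r1,c0:c1]
    n=np.cross(np.gradient(s,axis=1),np.gradient(s,axis=0)); n/=np.linalg.norm(n,axis=-1,keepdims=True)+1e-12
    n=R.from_quat(get_obs()["tool_rot"]).inv().apply(n.reshape(-1,3)); n*=-np.sign(n[:,2:3]+1e-9) # outward, tool z<0 is up
    a=np.degrees(np.arctan2(n[:,0],-n[:,2]));h,e=np.histogram(a[abs(n[:,1])<.3],bins=36,range=(-90,90))
    return [(int(e[k]+2.5),int(h[k])) for k in np.argsort(-h)[:6]]
E
python3 - <<'E'
from h import *
p,w,i=shot();o=get_obs();print(o["eef_pos"])
print(normals(w,(225,375,250,380)))
c=316
for r in range(225,380,12): print(r,(R.from_quat(o["tool_rot"]).inv().apply(w[r,c]-o["eef_pos"])*1000).round(0))
E
```

```text
[0.46019493 0.10053456 0.05616775]
[(2, 3647), (-2, 3621), (87, 1681), (-87, 1550), (7, 796), (-7, 602)]
225 [-6.  3. 51.]
237 [ 9.  2. -1.]
249 [  9.   2. -14.]
261 [  9.   2. -25.]
273 [  9.   2. -36.]
285 [  4.   2. -36.]
297 [ -1.   2. -37.]
309 [ -7.   2. -36.]
321 [-13.   2. -37.]
333 [-19.   2. -38.]
345 [-25.   2. -37.]
357 [-32.   2. -37.]
369 [-39.   2. -37.]
```

Viewed 9, plus surface normals: the block stays rigidly level in the pads and does not swing. The tool cannot tilt, so my flip plan is to grip the block at the top centre and drag its lower part against the heater's +y edge so it pivots in the pads 90° at a time. First I'll set it back and re-grip at the centre.

Emit:
arm_command --pt "0 0 2" --pt "0 0 4" --pt "0 0 5" --pt "0 0 5" --pt "0 0 5" --turn '[0,0,0,0,0]' --hand '[0.6,0.6,0.6,0.6,0.2]'

```text
clock: 15.02
eef_pos: [0.4606, 0.1006, 0.0065]
tool_rot: [0.574, 0.819, -0.0, -0.0]
ft_force: [-0.0, 0.3, 0.2]
grip_width: 0.0573
```

Emit:
arm_command --pt "0 0 0" --pt "0 0 0" --pt "-1 0 0" --pt "-2 0 0" --pt "-2 0 0" --turn '[0,0,0,0,0]' --hand '[0.2,0.2,0.2,0.2,0.2]'

```text
clock: 15.43
eef_pos: [0.4689, 0.0802, 0.0071]
tool_rot: [0.575, 0.818, -0.0, 0.001]
ft_force: [-0.1, -0.2, 0.8]
grip_width: 0.0685
```

Emit:
arm_command --pt "0 0 0" --pt "0 0 0" --pt "0 0 0" --pt "0 0 0" --pt "0 0 0" --turn '[0,0,0,0,0]' --hand '[0.2,0.7,0.7,0.7,0.7]'

```text
clock: 15.85
eef_pos: [0.4682, 0.082, 0.0074]
tool_rot: [0.574, 0.819, 0.0, 0.0]
ft_force: [0.7, -1.0, 2.4]
grip_width: 0.0467
```

Emit:
arm_command --pt "0 0 0" --pt "0 0 0" --pt "0 0 -3" --pt "0 0 -6" --pt "0 0 -10" --turn '[0,0,0.1,0.2,0.3]' --hand '[0.7,0.7,0.7,0.7,0.7]'

```text
clock: 16.27
eef_pos: [0.4648, 0.0817, 0.1052]
tool_rot: [0.692, 0.722, -0.003, -0.002]
ft_force: [0.6, 0.6, -2.7]
grip_width: 0.047
```

Emit:
arm_command --pt "0 0 0" --pt "0 0 0" --pt "0 0 0" --pt "0 0 0" --pt "0 0 0" --turn '[0.09,0.09,0.09,0.09,0.09]' --hand '[0.7,0.7,0.7,0.7,0.7]'

```text
clock: 16.68
eef_pos: [0.4663, 0.0817, 0.1052]
tool_rot: [0.721, 0.693, -0.002, -0.001]
ft_force: [-0.3, 0.7, -1.9]
grip_width: 0.0467
```

```bash
cat >> h.py <<'E'
HO=np.array([.519,-.2303]);HY=-.047
def hw(x,y,z=0):
    c,s=np.cos(HY),np.sin(HY);return np.array([HO[0]+c*x-s*y,HO[1]+s*x+c*y,z])
def prof(w,o,c=316,rows=range(180,390,10)):
    return [tuple(int(v) for v in (R.from_quat(o["tool_rot"]).inv().apply(w[r,c]-o["eef_pos"])*1000).round()[[0,2]]) for r in rows if np.isfinite(w[r,c,0])]
E
python3 - <<'E'
from h import *
p,w,i=shot();o=get_obs();print(o["eef_pos"],yawy(o),o["grip_width"])
print(prof(w,o))
print("to start",totool(hw(.03,.163+.045,.048),o))
m=heater_pose(w);r=w[m];print(np.percentile(r[:,1],99.5))
E
```

```text
[0.46654644 0.08175223 0.10541389] [np.float64(87.6563581433036), np.float64(-2.3438008660274208)] 0.046863137742381065
[(11, 100), (4, 100), (30, -2), (30, -16), (29, -27), (30, -38), (26, -38), (22, -39), (17, -38), (12, -38), (8, -38), (3, -38), (-1, -38), (-7, -37), (-12, -37), (-16, -39), (-22, -37), (-26, -38), (-150, 86), (-151, 76), (-156, 71)]
to start [-10.17904598   9.66527117   5.71270572]
-0.06593290303332035
```

Emit:
arm_command --pt "-2.5 2.4 0" --pt "-5 4.8 0" --pt "-7.5 7.2 0" --pt "-10.2 9.7 0" --pt "-10.2 9.7 1" --turn '[0,0,0,0,0]' --hand '[0.7,0.7,0.7,0.7,0.7]'

```text
clock: 17.15
eef_pos: [0.5665, -0.0291, 0.0979]
tool_rot: [0.723, 0.69, 0.002, 0.004]
ft_force: [2.2, 0.8, -1.3]
grip_width: 0.0468
```

Emit:
arm_command --pt "0 0 2" --pt "0 0 4" --pt "0 0 5.3" --pt "0 0 5.3" --pt "0 0 5.3" --turn '[0,0,0,0,0]' --hand '[0.7,0.7,0.7,0.7,0.7]'

```text
clock: 17.57
eef_pos: [0.559, -0.0239, 0.0424]
tool_rot: [0.722, 0.692, -0.001, -0.002]
ft_force: [0.2, 0.5, -2.3]
grip_width: 0.0464
```

```bash
python3 - <<'E'
from h import *
shot();p,w,i=shot();o=get_obs();print(o["eef_pos"],yawy(o),o["grip_width"],o["ft_force"].round(1))
print("edge rel cm",totool(hw(.03,.163,.048),o)); print(prof(w,o))
E
```

```text
[ 0.56114609 -0.02393163  0.04459785] [np.float64(87.61350151107365), np.float64(-2.3864995491176795)] 0.04650598602781563 [-0.2 -0.2 -2.3]
edge rel cm [-4.51070318 -0.26423428 -0.34053057]
[(27, 45), (21, 44), (30, -2), (29, -15), (30, -28), (29, -37), (26, -37), (22, -38), (17, -38), (13, -37), (7, -36), (3, -37), (-2, -37), (-6, -37), (-11, -37), (-16, -38), (-21, -37), (-27, -37), (-63, -4), (-90, 15), (-96, 13)]
```

Emit:
arm_command --pt "-0.9 0 0" --pt "-1.6 0 0" --pt "-2.2 0 -0.1" --pt "-2.8 0 -0.1" --pt "-3.4 0 -0.2" --turn '[0,0,0,0,0]' --hand '[0.7,0.7,0.7,0.7,0.7]'

```text
clock: 18.08
eef_pos: [0.5609, -0.0497, 0.0483]
tool_rot: [0.72, 0.694, 0.008, -0.005]
ft_force: [-0.9, 24.1, 7.8]
grip_width: 0.0468
```

```bash
python3 - <<'E'
from h import *
p,w,i=shot(name="w9");o=get_obs();print(o["eef_pos"],yawy(o),o["grip_width"],o["ft_force"].round(1),o["ft_torque"].round(2))
print(prof(w,o)); print(normals(w,(200,380,270,360)))
E
```

```text
[ 0.56096973 -0.05111155  0.0486959 ] [np.float64(87.78597018673179), np.float64(-2.218140345568968)] 0.046589105398172286 [ 0.8 21.   3.5] [ 4.91  0.09 -0.28]
[(27, 49), (37, -6), (36, -16), (35, -27), (34, -34), (33, -41), (28, -41), (24, -41), (20, -40), (15, -39), (10, -38), (5, -38), (0, -38), (-5, -37), (-11, -36), (-17, -35), (-22, -35), (-74, 17), (-83, 18), (-91, 18), (-99, 17)]
[(-7, 4849), (82, 2104), (-2, 2090), (-12, 1375), (2, 1348), (-47, 671)]
```

Emit:
arm_command --pt "-0.5 0 0.3" --pt "-1 0 0.3" --pt "-1.5 0 0.2" --pt "-2 0 0.1" --pt "-2.5 0 0" --turn '[0,0,0,0,0]' --hand '[0.7,0.7,0.7,0.7,0.7]'

```text
clock: 18.55
eef_pos: [0.5614, -0.0764, 0.049]
tool_rot: [0.72, 0.694, 0.008, -0.002]
ft_force: [2.6, 17.7, 1.3]
grip_width: 0.0468
```

```bash
python3 - <<'E'
from h import *
p,w,i=shot(name="w10");o=get_obs();print(o["eef_pos"],yawy(o),o["grip_width"],o["ft_force"].round(1),o["ft_torque"].round(2))
print(prof(w,o)); print(normals(w,(200,380,270,360)))
E
```

```text
[ 0.56127334 -0.07759364  0.04899883] [np.float64(87.78817053599211), np.float64(-2.2171992306389527)] 0.04648349544632695 [ 1.7 17.1  4.9] [ 3.92 -0.35 -0.14]
[(50, -37), (48, -41), (45, -44), (42, -47), (40, -51), (37, -53), (35, -56), (33, -58), (27, -54), (20, -49), (13, -44), (5, -39), (-5, -31), (-46, 18), (-54, 19), (-61, 19), (-69, 19), (-75, 17), (-81, 15), (-81, 7), (-83, 1)]
[(-37, 3071), (2, 1744), (52, 1432), (57, 1317), (-2, 1044), (-32, 883)]
```

Emit:
arm_command --pt "-0.5 0 0" --pt "-1 0 0.1" --pt "-1.5 0 0.2" --pt "-2 0 0.3" --pt "-2.5 0 0.3" --turn '[0,0,0,0,0]' --hand '[0.7,0.7,0.7,0.7,0.7]'

```text
clock: 19.02
eef_pos: [0.5595, -0.1034, 0.0456]
tool_rot: [0.721, 0.693, 0.006, -0.002]
ft_force: [2.0, 11.0, 5.8]
grip_width: 0.0462
```

```bash
python3 - <<'E'
from h import *
p,w,i=shot(name="w11");o=get_obs();print(o["eef_pos"],yawy(o),o["grip_width"],o["ft_force"].round(1),o["ft_torque"].round(2))
print(prof(w,o)); print(normals(w,(200,380,270,360)))
E
```

```text
[ 0.55936421 -0.10499107  0.04581745] [np.float64(87.71006955917906), np.float64(-2.2926085179608773)] 0.046568548227210294 [-0.5  9.7  9.6] [ 2.64  0.14 -0.02]
[(56, -57), (53, -58), (50, -58), (47, -60), (45, -63), (42, -63), (40, -65), (37, -65), (35, -68), (32, -69), (29, -70), (26, -70), (-37, 17), (-44, 16), (-51, 16), (-54, 10), (-53, 1), (-57, -2), (-80, 15), (-88, 15), (-96, 15)]
[(27, 2219), (32, 1753), (2, 1656), (22, 1441), (-2, 1111), (37, 814)]
```

Rotated about 63° so far. Pressing the low corner down on the flat sheet will finish the quarter turn.

Emit:
arm_command --pt "0 0 -3" --pt "0 0 -6" --pt "3 -1.5 -6" --pt "7 -3 -6" --pt "11 -4.5 -6" --turn '[0,0,0,0,0]' --hand '[0.7,0.7,0.7,0.7,0.7]'

```text
clock: 19.48
eef_pos: [0.518, 0.0012, 0.1047]
tool_rot: [0.723, 0.691, 0.001, 0.001]
ft_force: [-0.5, 0.4, -2.7]
grip_width: 0.0461
```

Emit:
arm_command --pt "3 -1 0" --pt "5 -2 0" --pt "5 -2 2" --pt "5 -2 4" --pt "5 -2 6" --turn '[0,0,0,0,0]' --hand '[0.7,0.7,0.7,0.7,0.7]'

```text
clock: 19.9
eef_pos: [0.5005, 0.0526, 0.0439]
tool_rot: [0.721, 0.692, 0.001, 0.001]
ft_force: [-0.7, -0.1, -2.4]
grip_width: 0.0465
```

Emit:
arm_command --pt "0 0 1.2" --pt "0 0 2.2" --pt "0 0 3.2" --pt "0 0 4.2" --pt "0 0 4.2" --turn '[0,0,0,0,0]' --hand '[0.7,0.7,0.7,0.7,0.7]'

```text
clock: 20.32
eef_pos: [0.5013, 0.0508, 0.0023]
tool_rot: [0.722, 0.692, 0.0, 0.002]
ft_force: [-0.3, -2.8, 4.4]
grip_width: 0.0464
```

```bash
python3 - <<'E'
from h import *
p,w,i=shot(name="w12");o=get_obs();print(o["eef_pos"],yawy(o),o["grip_width"],o["ft_force"].round(1),o["ft_torque"].round(2))
print(prof(w,o)); print(normals(w,(200,380,270,360)))
E
```

```text
[0.50134044 0.05109232 0.00244725] [np.float64(87.51033094502147), np.float64(-2.4892282126622995)] 0.046221285326992725 [-0.5 -3.3  3.4] [-0.54  0.12  0.03]
[(55, -59), (52, -60), (50, -62), (47, -63), (44, -64), (42, -66), (39, -67), (36, -67), (34, -69), (31, -70), (28, -72), (26, -73), (23, -74), (-33, -2), (-38, -4), (-50, 3), (-57, 3), (-64, 3), (-71, 3), (-79, 3), (-86, 3)]
[(22, 2061), (27, 2057), (-2, 2019), (2, 1847), (17, 1294), (32, 1150)]
```

Emit:
arm_command --pt "0 0 0.4" --pt "0 0 0.8" --pt "0 0 1.2" --pt "0 0 1.4" --pt "0 0 1.4" --turn '[0,0,0,0,0]' --hand '[0.7,0.7,0.7,0.7,0.7]'

```text
clock: 20.78
eef_pos: [0.5061, 0.0498, -0.0061]
tool_rot: [0.723, 0.691, 0.004, 0.006]
ft_force: [-4.8, -11.4, 34.3]
grip_width: 0.0465
```

Emit:
arm_command --pt "0 0 0" --pt "0 0 0" --pt "0 0 0" --pt "0 0 0" --pt "0 0 0" --turn '[0,0,0,0,0]' --hand '[0.7,0.3,0.2,0.2,0.2]'

```text
clock: 21.2
eef_pos: [0.5, 0.0525, -0.0126]
tool_rot: [0.722, 0.692, 0.0, 0.0]
ft_force: [0.4, -0.6, 0.0]
grip_width: 0.0683
```

Emit:
arm_command --pt "0 0 0" --pt "0 0 -3" --pt "0 0 -6" --pt "0 0 -9" --pt "0 0 -9" --turn '[0,0,0,0,0]' --hand '[0.2,0.2,0.2,0.2,0.2]'

```text
clock: 21.62
eef_pos: [0.5035, 0.0534, 0.0821]
tool_rot: [0.722, 0.692, 0.004, 0.003]
ft_force: [1.6, -1.0, 0.5]
grip_width: 0.0683
```

```bash
python3 - <<'E'
from h import *
p,w,i=shot();p,w,i=shot(name="w13");o=get_obs();print(o["eef_pos"],o["grip_width"],o["ft_force"].round(1))
for b in blocks(w,.056,.076)+blocks(w,.036,.056): print(b)
print(prof(w,o))
E
```

```text
[0.50044297 0.05301789 0.07785574] 0.06838289363098392 [ 0.1  0.5 -0. ]
(array([208., 319.]), np.int64(6013), np.float64(0.0653), array([505.9,  69.4]), array([40.7, 48.2]), 87.4)
(array([ 69., 490.]), np.int64(11758), np.float64(0.0452), array([600.8, 137.2]), array([50.2, 60.1]), 7.4)
[(35, 12), (30, 12), (24, 12), (19, 13), (13, 12), (-35, 72), (-43, 72), (-55, 78), (-64, 78), (-73, 78), (-83, 78), (-92, 78), (-102, 78), (-111, 77), (-122, 77), (-124, 68), (-123, 56), (-123, 47), (-129, 43)]
```

Block A stands on its end at (0.506, 0.069), top at z 0.065. Block B was knocked to (0.601, 0.137). Next is the second quarter turn for A.

Emit:
arm_command --pt "0.8 0.2 0" --pt "1.7 0.5 0" --pt "1.7 0.5 0" --pt "1.7 0.5 2" --pt "1.7 0.5 3.5" --turn '[0,0,0,0,0]' --hand '[0.1,0,0,0,0]'

```text
clock: 22.13
eef_pos: [0.5053, 0.0701, 0.0409]
tool_rot: [0.721, 0.693, -0.0, -0.0]
ft_force: [-0.3, 0.5, -0.1]
grip_width: 0.0853
```

Emit:
arm_command --pt "0 0 1" --pt "0 0 1.5" --pt "0 0 1.5" --pt "0 0 1.5" --pt "0 0 1.5" --turn '[0,0,0,0,0]' --hand '[0,0,0,0.7,0.7]'

```text
clock: 22.55
eef_pos: [0.5059, 0.0695, 0.0277]
tool_rot: [0.722, 0.692, 0.0, 0.0]
ft_force: [-0.5, -0.4, 0.3]
grip_width: 0.0639
```

Emit:
arm_command --pt "0 0 0" --pt "0 0 0" --pt "0 0 0" --pt "0 0 0" --pt "0 0 0" --turn '[0,0,0,0,0]' --hand '[0.7,0.7,0.7,0.7,0.7]'

```text
clock: 22.97
eef_pos: [0.5061, 0.0695, 0.0282]
tool_rot: [0.722, 0.692, 0.001, 0.001]
ft_force: [-0.9, -0.0, 5.1]
grip_width: 0.0469
```

Emit:
arm_command --pt "0 0 -2" --pt "0 0 -4" --pt "0 0 -6" --pt "0 0 -6" --pt "0 0 -6" --turn '[0,0,0,0,0]' --hand '[0.7,0.7,0.7,0.7,0.7]'

```text
clock: 23.38
eef_pos: [0.506, 0.0695, 0.0876]
tool_rot: [0.722, 0.692, 0.001, 0.001]
ft_force: [-0.0, -0.0, -2.9]
grip_width: 0.0466
```

```bash
python3 - <<'E'
from h import *
shot();p,w,i=shot();o=get_obs();print(o["eef_pos"],yawy(o),o["grip_width"],o["ft_force"].round(1))
print("edge rel cm",totool(hw(.03,.163,.048),o)); print(prof(w,o))
E
```

```text
[0.50408537 0.06920461 0.08570965] [np.float64(87.59101178723002), np.float64(-2.4090485807433004)] 0.04690703167939174 [ 0.2  0.5 -2.5]
edge rel cm [-13.57470575   5.83878251   3.76299528]
[(17, 80), (9, 80), (1, 81), (20, 11), (20, -3), (20, -15), (19, -25), (18, -32), (17, -38), (12, -38), (7, -37), (3, -38), (-2, -38), (-7, -37), (-12, -38), (-17, -38), (-128, 85), (-138, 85), (-140, 76), (-139, 64), (-140, 55)]
```

Emit:
arm_command --pt "-3 2 0" --pt "-6 4 0" --pt "-9 5.8 0" --pt "-10 5.8 0" --pt "-10 5.8 0" --turn '[0,0,0,0,0]' --hand '[0.7,0.7,0.7,0.7,0.7]'

```text
clock: 23.9
eef_pos: [0.5582, -0.0357, 0.0849]
tool_rot: [0.723, 0.691, -0.001, -0.001]
ft_force: [-0.6, 0.4, -2.1]
grip_width: 0.0466
```

Emit:
arm_command --pt "0 0 1.5" --pt "0 0 3" --pt "0 0 3.6" --pt "0 0 3.6" --pt "-1 0 3.6" --turn '[0,0,0,0,0]' --hand '[0.7,0.7,0.7,0.7,0.7]'

```text
clock: 24.32
eef_pos: [0.5575, -0.041, 0.0503]
tool_rot: [0.721, 0.693, -0.0, -0.001]
ft_force: [0.7, 0.5, -2.1]
grip_width: 0.047
```

Emit:
arm_command --pt "-0.6 0 0" --pt "-1.2 0 0" --pt "-1.8 0 0.1" --pt "-2.4 0 0.3" --pt "-3 0 0.5" --turn '[0,0,0,0,0]' --hand '[0.7,0.7,0.7,0.7,0.7]'

```text
clock: 24.73
eef_pos: [0.5606, -0.0656, 0.0498]
tool_rot: [0.72, 0.694, 0.009, -0.003]
ft_force: [1.4, 20.4, 11.1]
grip_width: 0.0464
```

```bash
python3 - <<'E'
from h import *
p,w,i=shot(name="w14");o=get_obs();print(o["eef_pos"],yawy(o),o["grip_width"],o["ft_force"].round(1),o["ft_torque"].round(2))
print(prof(w,o)); print(normals(w,(160,380,270,360)))
E
```

```text
[ 0.56072121 -0.06690767  0.04944035] [np.float64(87.78161454113771), np.float64(-2.2251869256807812)] 0.04676492362806221 [ 2.5 18.7  3.9] [ 4.41 -0.54 -0.14]
[(37, 12), (35, 1), (33, -7), (31, -15), (29, -24), (27, -29), (25, -36), (22, -38), (20, -42), (15, -41), (10, -39), (4, -38), (-1, -37), (-7, -36), (-14, -34), (-61, 18), (-69, 19), (-78, 20), (-85, 19), (-92, 18), (-92, 10)]
[(-12, 2708), (2, 2157), (-17, 1511), (-2, 1445), (77, 1207), (-7, 827)]
```

Emit:
arm_command --pt "-0.6 0 0.1" --pt "-1.2 0 0.2" --pt "-1.8 0 0.3" --pt "-2.4 0 0.4" --pt "-3 0 0.6" --turn '[0,0,0,0,0]' --hand '[0.7,0.7,0.7,0.7,0.7]'

```text
clock: 25.2
eef_pos: [0.5596, -0.0972, 0.0432]
tool_rot: [0.72, 0.693, 0.007, -0.002]
ft_force: [3.2, 15.0, 4.5]
grip_width: 0.0465
```

```bash
python3 - <<'E'
from h import *
p,w,i=shot(name="w15");o=get_obs();print(o["eef_pos"],yawy(o),o["grip_width"],o["ft_force"].round(1),o["ft_torque"].round(2))
print(prof(w,o)); print(normals(w,(160,380,270,360)))
E
```

```text
[ 0.5593962  -0.09881724  0.04279054] [np.float64(87.74364354765393), np.float64(-2.261013225448329)] 0.046766341728001995 [ 2.6 12.8  5. ] [ 3.27 -0.5  -0.06]
[(50, -35), (47, -39), (44, -40), (41, -42), (38, -46), (35, -47), (33, -51), (30, -52), (26, -53), (25, -57), (15, -48), (-28, 12), (-35, 13), (-42, 12), (-48, 12), (-56, 13), (-60, 8), (-60, 0), (-61, -6), (-86, 12), (-94, 13)]
[(2, 1621), (-47, 1477), (-2, 1125), (-52, 1081), (42, 1057), (37, 1034)]
```

Emit:
arm_command --pt "-0.6 0 0.1" --pt "-1.2 0 0.2" --pt "-1.8 0 0.3" --pt "-2.4 0 0.4" --pt "-3 0 0.5" --turn '[0,0,0,0,0]' --hand '[0.7,0.7,0.7,0.7,0.7]'

```text
clock: 25.67
eef_pos: [0.5572, -0.1304, 0.0378]
tool_rot: [0.721, 0.693, 0.004, -0.0]
ft_force: [0.5, 8.2, 5.0]
grip_width: 0.0463
```

```bash
python3 - <<'E'
from h import *
p,w,i=shot(name="w16");o=get_obs();print(o["eef_pos"],yawy(o),o["grip_width"],o["ft_force"].round(1),o["ft_torque"].round(2))
print(prof(w,o,rows=range(60,390,12))); print(normals(w,(100,380,270,360)))
E
```

```text
[ 0.55700756 -0.13219014  0.03757473] [np.float64(87.62305776826317), np.float64(-2.3782011180153853)] 0.04625775533997654 [0.9 5.  4.8] [ 1.59 -0.09  0.01]
[(96, 38), (90, 39), (84, 38), (78, 37), (71, 38), (73, -47), (70, -49), (66, -48), (62, -50), (59, -52), (55, -53), (51, -54), (48, -55), (44, -57), (41, -58), (36, -58), (33, -59), (29, -61), (26, -62), (18, -58), (18, -64), (-27, -10), (-47, 7), (-56, 7), (-65, 8), (-72, 7), (-82, 7), (-91, 7)]
[(2, 2263), (17, 2106), (-2, 1965), (12, 1611), (22, 1494), (7, 899)]
```

Rotated about 73°, wells nearly up, but the pads now hold only a corner. The block rests on the rim with its lead end over pocket 3. I'll lower it a bit, release so it settles there, then re-grip.

Emit:
arm_command --pt "-0.3 0 0.4" --pt "-0.6 0 0.8" --pt "-0.6 0 0.9" --pt "-0.6 0 0.9" --pt "-0.6 0 0.9" --turn '[0,0,0,0,0]' --hand '[0.7,0.7,0.7,0.3,0]'

```text
clock: 26.13
eef_pos: [0.5551, -0.1399, 0.0272]
tool_rot: [0.722, 0.692, -0.0, 0.001]
ft_force: [0.4, -0.2, -0.0]
grip_width: 0.0687
```

Emit:
arm_command --pt "0 0 0" --pt "0 0 0" --pt "0 0 -5" --pt "0 0 -10" --pt "0 0 -10" --turn '[0,0,0,0,0]' --hand '[0,0,0,0,0]'

```text
clock: 26.55
eef_pos: [0.5569, -0.1398, 0.1312]
tool_rot: [0.722, 0.692, 0.002, 0.003]
ft_force: [0.4, -0.3, 1.0]
grip_width: 0.0853
```

```bash
python3 - <<'E'
from h import *
for k in range(4): shot()
p,w,i=shot(name="w17");o=get_obs();print(o["eef_pos"])
E
```

```text
[ 0.55366768 -0.13883458  0.1251266 ]
```

View pics/w17.png

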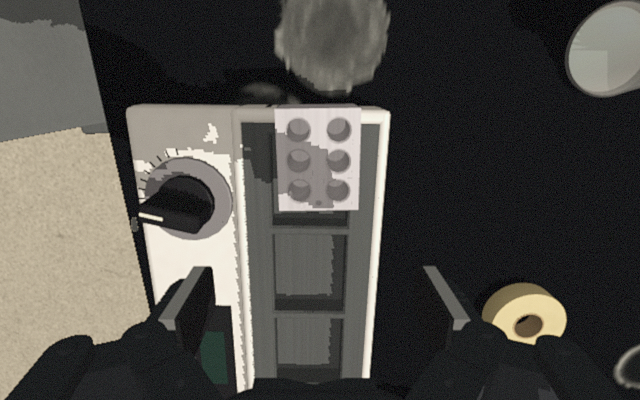

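Viewed 10: block A lies wells up over pocket 3, px about (158,317), overlapping the rim. I'll measure its pose and slide it in.

```bash
cat >> h.py <<'E'
def topface(w,rc,lo=.06,hi=.12):
    m=(w[...,2]>lo)&(w[...,2]<hi)
    n,l=cv2.connectedComponents(m.astype(np.uint8),connectivity=4);m=l==l[rc[0],rc[1]]
    q=w[m];c=q.mean(0);A=np.c_[q[:,:2]-c[:2],np.ones(len(q))];s=np.linalg.lstsq(A,q[:,2],rcond=None)[0]
    cc=np.array(rect(w,m)[0])/1000; d=cc-HO;k,t=np.cos(HY),np.sin(HY)
    return "center",cc,"heater xy",(d@np.array([[k,-t],[t,k]])).round(4),"z",c[2].round(4),"slope deg",np.degrees(s[:2]).round(1),rect(w,m)[1:]
E
python3 - <<'E'
from h import *
p,w,i=shot();o=get_obs();print(o["eef_pos"],topface(w,(158,318)),[int(w[r,318,2]*1000) for r in range(112,206,10)])
E
```

```text
[ 0.55323899 -0.13869088  0.1244793 ] ('center', array([ 0.5588, -0.1   ]), 'heater xy', array([0.0336, 0.132 ]), 'z', np.float64(0.0848), 'slope deg', array([-0.2,  1.2]), (array([60.4, 48.2]), 88.3)) [88, 87, 87, 86, 87, 88, 87, 87, 87, 86]
```

Emit:
arm_command --pt "2 0.2 0" --pt "3.9 0.4 0" --pt "3.9 0.4 1" --pt "3.9 0.4 3" --pt "3.9 0.4 5" --turn '[0,0,0,0,0]' --hand '[0,0,0,0,0]'

```text
clock: 27.27
eef_pos: [0.5597, -0.0999, 0.0744]
tool_rot: [0.722, 0.692, -0.0, -0.0]
ft_force: [-0.2, -0.3, 1.0]
grip_width: 0.0851
```

Emit:
arm_command --pt "0 0 1.2" --pt "0 0 1.9" --pt "0 0 1.9" --pt "0 0 1.9" --pt "0 0 1.9" --turn '[0,0,0,0,0]' --hand '[0,0,0,0.7,0.7]'

```text
clock: 27.68
eef_pos: [0.5606, -0.1004, 0.0575]
tool_rot: [0.722, 0.692, 0.0, 0.0]
ft_force: [-0.5, -1.2, 0.8]
grip_width: 0.0641
```

Emit:
arm_command --pt "0 0 0" --pt "0 0 0" --pt "0 0 0" --pt "0 0 -0.6" --pt "0 0 -0.6" --turn '[0,0,0,0,0]' --hand '[0.7,0.7,0.7,0.7,0.7]'

```text
clock: 28.1
eef_pos: [0.5605, -0.1, 0.064]
tool_rot: [0.722, 0.692, 0.0, 0.0]
ft_force: [0.2, 0.6, -3.0]
grip_width: 0.0462
```

```bash
python3 - <<'E'
from h import *
for k in range(3): shot()
p,w,i=shot();o=get_obs();print(o["eef_pos"],yawy(o),o["grip_width"],topface(w,(270,316)),"tgt",totool(hw(.025,.1125,.037),o)); print(prof(w,o))
E
```

```text
[ 0.55980004 -0.09994135  0.06271178] [np.float64(87.59529844388481), np.float64(-2.404692170363778)] 0.04638182252999748 ('center', array([ 0.5603, -0.0998]), 'heater xy', array([0.0351, 0.1323]), 'z', np.float64(0.0912), 'slope deg', array([-0.2, -5.5]), (array([61.8, 73.7]), 87.5)) tgt [-1.95878192 -0.97069771  2.57163619]
[(27, 45), (27, 23), (30, -4), (31, -19), (30, -29), (26, -30), (22, -30), (17, -30), (12, -30), (8, -31), (3, -30), (-2, -30), (-7, -30), (-13, -29), (-18, -29), (-23, -30), (-29, -30), (-90, 32), (-99, 33), (-108, 33), (-117, 33)]
```

Emit:
arm_command --pt "-0.7 -0.3 0" --pt "-1.4 -0.7 0" --pt "-1.95 -0.95 0" --pt "-1.95 -0.95 0" --pt "-1.95 -0.95 0.3" --turn '[0,0,0,0,0]' --hand '[0.7,0.7,0.7,0.7,0.7]'

```text
clock: 28.72
eef_pos: [0.55, -0.1199, 0.0606]
tool_rot: [0.722, 0.692, 0.0, 0.0]
ft_force: [-0.0, 0.7, -1.9]
grip_width: 0.0464
```

Emit:
arm_command --pt "0 0 0.5" --pt "0 0 1" --pt "0 0 1.5" --pt "0 0 1.9" --pt "0 0 1.9" --turn '[0,0,0,0,0]' --hand '[0.7,0.7,0.7,0.7,0.7]'

```text
clock: 29.13
eef_pos: [0.5504, -0.1205, 0.0406]
tool_rot: [0.722, 0.692, -0.001, 0.001]
ft_force: [1.6, -5.8, -3.2]
grip_width: 0.0463
```

```bash
python3 - <<'E'
from h import *
for k in range(2): shot()
p,w,i=shot();o=get_obs();print(o["eef_pos"],o["ft_force"].round(1),topface(w,(270,316))); print(prof(w,o))
E
```

```text
[ 0.55039133 -0.12056352  0.04058438] [ 1.1 -5.1 -3.9] ('center', array([ 0.5251, -0.1191]), 'heater xy', array([0.0009, 0.1114]), 'z', np.float64(0.0881), 'slope deg', array([ 4.5, 11.2]), (array([ 61.6, 166.7]), 87.7))
[(41, -7), (36, -7), (30, -4), (30, -17), (31, -30), (26, -30), (21, -29), (16, -28), (12, -29), (8, -30), (3, -30), (-2, -29), (-7, -30), (-13, -29), (-19, -28), (-24, -29), (-29, -29), (-70, 11), (-78, 11), (-87, 12), (-96, 12)]
```

Block A is in pocket 3 with its top at z 0.070. Releasing it and going for block B.

Emit:
arm_command --pt "0 0 0" --pt "0 0 0" --pt "0 0 0" --pt "0 0 -3" --pt "0 0 -7" --turn '[0,0,0,0,0]' --hand '[0.3,0.2,0.2,0.2,0]'

```text
clock: 29.7
eef_pos: [0.5463, -0.1176, 0.1077]
tool_rot: [0.722, 0.692, -0.002, -0.004]
ft_force: [0.8, -0.1, 0.2]
grip_width: 0.0783
```

Emit:
arm_command --pt "0 0 -4" --pt "0 0 -8" --pt "3 1 -8" --pt "6 2 -8" --pt "6 2 -8" --turn '[0,0,0,0,0]' --hand '[0,0,0,0,0]'

```text
clock: 30.12
eef_pos: [0.5745, -0.0552, 0.1924]
tool_rot: [0.72, 0.694, 0.002, 0.0]
ft_force: [0.0, -0.7, -0.7]
grip_width: 0.0854
```

```bash
python3 - <<'E'
from h import *
for k in range(4): shot()
p,w,i=shot(name="w18");o=get_obs();print(o["eef_pos"],yawy(o))
for b in blocks(w)+blocks(w,.06,.08): print(b)
E
```

```text
[ 0.57177854 -0.06035381  0.19062616] [np.float64(87.57338690346072), np.float64(-2.426608567481215)]
(array([247., 209.]), np.int64(2071), np.float64(0.0429), array([ 464. , -133.3]), array([57.5, 66.6]), 52.4)
(array([248., 292.]), np.int64(2879), np.float64(0.0686), array([ 550.4, -119.8]), array([61.4, 48.2]), 87.0)
```

Emit:
arm_command --pt "4 0.5 0" --pt "8 1 0" --pt "11 1.5 0" --pt "11 1.5 0" --pt "11 1.5 0" --turn '[-0.1,-0.17,-0.17,-0.17,-0.17]' --hand '[0,0,0,0,0]'

```text
clock: 30.78
eef_pos: [0.5918, 0.05, 0.1905]
tool_rot: [0.66, 0.751, -0.0, -0.0]
ft_force: [-0.1, -1.3, 0.0]
grip_width: 0.0858
```

```bash
python3 - <<'E'
from h import *
for k in range(3): shot()
p,w,i=shot(name="w19");o=get_obs();print(o["eef_pos"],yawy(o))
for b in blocks(w):
    print(b,totool([b[3][0]/1000,b[3][1]/1000,.005],o))
E
```

```text
[0.5917106  0.04767066 0.19101448] [np.float64(97.20648824790244), np.float64(7.20648178975937)]
(array([ 75., 337.]), np.int64(4424), np.float64(0.0455), array([600.4, 137.4]), array([48.1, 59.6]), 7.5) [ 8.79713754  1.99722498 18.59849276]
```

Emit:
arm_command --pt "3 0.7 1" --pt "6 1.4 4" --pt "8.8 2 7" --pt "8.8 2 10" --pt "8.8 2 13" --turn '[0,0,0,0,0]' --hand '[0,0,0,0,0]'

```text
clock: 31.4
eef_pos: [0.6007, 0.1395, 0.06]
tool_rot: [0.66, 0.751, 0.0, 0.0]
ft_force: [0.7, 1.1, 0.3]
grip_width: 0.0855
```

Emit:
arm_command --pt "0 0 2.5" --pt "0 0 4.5" --pt "0 0 5.3" --pt "0 0 5.3" --pt "0 0 5.3" --turn '[0,0,0,0,0]' --hand '[0,0,0,0,0.7]'

```text
clock: 31.82
eef_pos: [0.601, 0.1382, 0.0086]
tool_rot: [0.661, 0.75, 0.0, 0.0]
ft_force: [0.4, -0.0, -0.6]
grip_width: 0.0753
```

Emit:
arm_command --pt "0 0 0" --pt "0 0 0" --pt "0 0 0" --pt "0 0 0" --pt "0 0 0" --turn '[0,0,0,0,0]' --hand '[0.7,0.7,0.7,0.7,0.7]'

```text
clock: 32.23
eef_pos: [0.6023, 0.1393, 0.0105]
tool_rot: [0.66, 0.751, 0.002, 0.001]
ft_force: [0.0, -0.7, 6.0]
grip_width: 0.0465
```

Emit:
arm_command --pt "0 0 -3" --pt "0 0 -7" --pt "-4 0 -10" --pt "-8 0 -10" --pt "-12 -0.5 -10" --turn '[0,0,0.06,0.12,0.17]' --hand '[0.7,0.7,0.7,0.7,0.7]'

```text
clock: 32.65
eef_pos: [0.6138, 0.0234, 0.1116]
tool_rot: [0.722, 0.692, 0.003, 0.003]
ft_force: [0.7, 0.8, -3.7]
grip_width: 0.0466
```

```bash
python3 - <<'E'
from h import *
for k in range(4): shot()
p,w,i=shot();o=get_obs();print(o["eef_pos"],yawy(o),o["grip_width"],"edge",totool(hw(.03,.163,.048),o)); print(prof(w,o))
E
```

```text
[0.61027631 0.02307083 0.10758726] [np.float64(87.55157818071663), np.float64(-2.4483801180228055)] 0.04622307582209848 edge [-9.42020508 -4.95971458  5.95977757]
[(10, 102), (2, 102), (27, 3), (27, -11), (27, -25), (27, -35), (23, -34), (18, -35), (14, -36), (9, -34), (5, -35), (0, -35), (-5, -35), (-10, -35), (-15, -35), (-19, -36), (-25, -35), (-31, -35), (-128, 62), (-138, 62), (-149, 63)]
```

Block A now occupies pocket 3, next to the +y edge. For B I'll use the rear edge of the heater at its middle, so first I'll check where the flask and tape are.

```bash
python3 - <<'E'
from h import *
for n in("top","scene"):
    i=camera_info(n);camera(n)
    for k in("flask","tape_roll","timer"):
        print(n,k,[(px2w(i,r["location"],0).round(3),round(r["conf"],2)) for r in spot_point(n,k)][:2])
o=get_obs();print(o["eef_pos"],o["joint_pos"].round(2),totool(hw(.125,0,.108),o))
E
```

```text
top flask []
top tape_roll [(array([ 0.758, -0.287,  0.   ]), 0.56)]
top timer [(array([ 0.744,  0.228, -0.   ]), 0.61)]
scene flask [(array([ 0.787, -0.04 ,  0.   ]), 0.87)]
scene tape_roll [(array([ 0.748, -0.274,  0.   ]), 0.81), (array([ 0.791, -0.048,  0.   ]), 0.68)]
scene timer [(array([0.762, 0.244, 0.   ]), 0.41), (array([ 0.48 , -0.077,  0.   ]), 0.38)]
[0.61083116 0.02415884 0.10793021] [ 0.04  0.52  0.14  1.19 -0.    1.65] [-2.58778966e+01  4.35552923e+00 -7.06350823e-03]
```

Emit:
arm_command --pt "-3.2 0.5 0" --pt "-6.4 1 0" --pt "-9.6 1.5 0" --pt "-12.8 2 0" --pt "-15 2.4 0" --turn '[0,0,0,0,0]' --hand '[0.7,0.7,0.7,0.7,0.7]'

```text
clock: 33.72
eef_pos: [0.6287, -0.1302, 0.1081]
tool_rot: [0.722, 0.692, -0.0, 0.001]
ft_force: [1.0, -0.3, -2.8]
grip_width: 0.047
```

Emit:
arm_command --pt "-3 0.5 0" --pt "-6 1 0" --pt "-9 1.5 0" --pt "-10.9 2 0" --pt "-10.9 2 0" --turn '[0.12,0.24,0.36,0.48,0.6]' --hand '[0.7,0.7,0.7,0.7,0.7]'

```text
clock: 34.13
eef_pos: [0.6442, -0.2423, 0.1076]
tool_rot: [0.896, 0.443, -0.0, 0.001]
ft_force: [-0.8, -0.2, -2.7]
grip_width: 0.0462
```

Emit:
arm_command --pt "0 0 0" --pt "0 0 0" --pt "0 0 0" --pt "0 0 0" --pt "0 0 0" --turn '[0.12,0.24,0.36,0.48,0.6]' --hand '[0.7,0.7,0.7,0.7,0.7]'

```text
clock: 34.55
eef_pos: [0.644, -0.237, 0.1077]
tool_rot: [0.987, 0.161, -0.0, -0.0]
ft_force: [0.3, 0.1, -3.0]
grip_width: 0.0465
```

Emit:
arm_command --pt "0 0 0" --pt "0 0 0" --pt "0 0 0" --pt "0 0 0" --pt "0 0 0" --turn '[0.12,0.24,0.37,0.37,0.37]' --hand '[0.7,0.7,0.7,0.7,0.7]'

```text
clock: 34.97
eef_pos: [0.644, -0.237, 0.1078]
tool_rot: [1.0, -0.019, -0.0, -0.0]
ft_force: [-0.5, 0.7, -3.7]
grip_width: 0.0465
```

```bash
python3 - <<'E'
from h import *
for k in range(4): shot()
p,w,i=shot(name="w20");o=get_obs();print(o["eef_pos"],yawy(o),o["grip_width"],o["joint_pos"].round(2),"edge",totool(hw(.08,0,.048),o)); print(prof(w,o))
m=(w[...,2]>.04)&(w[...,2]<.055)&(w[...,1]<-.2)&(w[...,1]>-.3);print("rear x",np.percentile(w[m][:,0],99.5) if m.sum() else None)
E
```

```text
[ 0.64396237 -0.23731037  0.10803858] [np.float64(-2.2934903498043564), np.float64(-92.2934903517875)] 0.04661148127609903 [-0.35  0.67  0.4   1.3  -0.    2.83] edge [-4.51420571 -0.14462527  6.00406076]
[(8, 109), (0, 108), (28, 1), (28, -13), (27, -24), (28, -35), (23, -35), (19, -35), (15, -35), (9, -34), (6, -36), (1, -35), (-4, -35), (-10, -34), (-15, -34), (-20, -35), (-25, -35), (-30, -35), (-126, 61), (-136, 60), (-147, 61)]
rear x 0.597309384192541
```

Emit:
arm_command --pt "0 0 2.5" --pt "0 0 5" --pt "0 0 6.2" --pt "0 0 6.2" --pt "-0.5 0 6.2" --turn '[0,0,0,0,0]' --hand '[0.7,0.7,0.7,0.7,0.7]'

```text
clock: 35.63
eef_pos: [0.639, -0.2369, 0.0453]
tool_rot: [1.0, -0.02, -0.001, -0.0]
ft_force: [0.8, -0.2, -2.4]
grip_width: 0.047
```

Emit:
arm_command --pt "-0.6 0 0" --pt "-1.2 0 0" --pt "-1.8 0 0" --pt "-2.4 0 0" --pt "-3 0 0" --turn '[0,0,0,0,0]' --hand '[0.7,0.7,0.7,0.7,0.7]'

```text
clock: 36.05
eef_pos: [0.6218, -0.2371, 0.0542]
tool_rot: [1.0, -0.02, 0.015, 0.002]
ft_force: [22.9, 2.3, 2.1]
grip_width: 0.0463
```

```bash
cat >> h.py <<'E'
def st(name=None,box=(100,380,270,360)):
    p,w,i=shot(name=name);o=get_obs();print(o["clock"],o["eef_pos"].round(4),[round(a,1) for a in yawy(o)],round(o["grip_width"],4),o["ft_force"].round(1))
    print(prof(w,o,rows=range(60,390,12))); print(normals(w,box)); return p,w,i,o
E
python3 - <<'E'
from h import *
st()
E
```

```text
36.1 [ 0.6211 -0.2372  0.0546] [np.float64(-2.3), np.float64(-92.3)] 0.0465 [17.6  1.6 -1. ]
[(95, 57), (89, 57), (82, 57), (75, 57), (68, 57), (61, 57), (54, 56), (47, 57), (39, 57), (31, 57), (24, 56), (36, -10), (34, -20), (32, -30), (31, -39), (26, -39), (21, -38), (15, -37), (9, -36), (1, -33), (-4, -33), (-12, -32), (-19, -30), (-27, -29), (-63, 5), (-71, 4), (-81, 5), (-90, 4)]
[(2, 5673), (-12, 4335), (-7, 3217), (-2, 2508), (77, 889), (7, 888)]
```

Emit:
arm_command --pt "-0.4 0 0.4" --pt "-1 0 0.6" --pt "-1.6 0 0.6" --pt "-2.2 0 0.5" --pt "-2.8 0 0.4" --turn '[0,0,0,0,0]' --hand '[0.7,0.7,0.7,0.7,0.7]'

```text
clock: 36.52
eef_pos: [0.5969, -0.2376, 0.0543]
tool_rot: [1.0, -0.019, 0.018, 0.004]
ft_force: [14.6, -1.2, 7.2]
grip_width: 0.0467
```

```bash
python3 -c "
from h import *
st()"
```

```text
36.5667 [ 0.5944 -0.2376  0.0538] [np.float64(-2.3), np.float64(-92.3)] 0.0463 [13.1  0.1 13.6]
[(97, 58), (91, 58), (84, 56), (77, 56), (70, 57), (63, 57), (56, 57), (49, 57), (57, -24), (53, -29), (50, -34), (46, -38), (43, -43), (40, -45), (38, -52), (34, -54), (28, -51), (21, -47), (12, -39), (2, -32), (-9, -24), (-38, 5), (-45, 5), (-53, 4), (-62, 5), (-70, 4), (-79, 4), (-88, 4)]
[(2, 4580), (-37, 2532), (52, 1877), (-2, 1787), (57, 988), (7, 823)]
```

Emit:
arm_command --pt "-0.6 0 0.1" --pt "-1.2 0 0.2" --pt "-1.8 0 0.3" --pt "-2.4 0 0.4" --pt "-3 0 0.5" --turn '[0,0,0,0,0]' --hand '[0.7,0.7,0.7,0.7,0.7]'

```text
clock: 36.98
eef_pos: [0.5606, -0.2362, 0.045]
tool_rot: [1.0, -0.02, 0.011, 0.003]
ft_force: [6.6, -0.5, 7.3]
grip_width: 0.0461
```

```bash
python3 -c "
from h import *
st()"
```

```text
37.0333 [ 0.5581 -0.236   0.0445] [np.float64(-2.3), np.float64(-92.3)] 0.0461 [ 4.4 -0.4  7.8]
[(97, 45), (91, 48), (84, 46), (78, 47), (71, 46), (64, 47), (57, 46), (51, 44), (43, 46), (60, -58), (57, -59), (53, -60), (50, -62), (47, -63), (43, -64), (39, -65), (36, -67), (33, -68), (30, -69), (27, -71), (22, -70), (-30, -4), (-39, -4), (-46, -4), (-54, -4), (-62, -4), (-81, 6), (-91, 7)]
[(2, 4434), (-2, 2665), (17, 2172), (22, 1791), (12, 1427), (-7, 1075)]
```

Emit:
arm_command --pt "0 0 -3" --pt "0 0 -5" --pt "3 0 -5" --pt "6 0 -5" --pt "8 0 -5" --turn '[0,0,0,0,0]' --hand '[0.7,0.7,0.7,0.7,0.7]'

```text
clock: 37.45
eef_pos: [0.634, -0.2376, 0.0909]
tool_rot: [1.0, -0.021, 0.003, 0.001]
ft_force: [1.1, -0.2, -2.2]
grip_width: 0.0458
```

Emit:
arm_command --pt "0 0 0" --pt "0 0 3" --pt "0 0 6" --pt "0 0 8" --pt "0 0 8.5" --turn '[0,0,0,0,0]' --hand '[0.7,0.7,0.7,0.7,0.7]'

```text
clock: 37.87
eef_pos: [0.6272, -0.236, -0.0008]
tool_rot: [1.0, -0.021, -0.003, -0.001]
ft_force: [-7.1, 2.1, 9.2]
grip_width: 0.0458
```

Emit:
arm_command --pt "0 0 0.4" --pt "0 0 0.8" --pt "0 0 1.2" --pt "0 0 1.5" --pt "0 0 1.5" --turn '[0,0,0,0,0]' --hand '[0.7,0.7,0.7,0.7,0.7]'

```text
clock: 38.28
eef_pos: [0.6298, -0.2373, -0.0032]
tool_rot: [1.0, -0.021, 0.001, 0.001]
ft_force: [-19.3, 6.0, 30.8]
grip_width: 0.0456
```

```bash
python3 -c "
from h import *
st()"
```

```text
38.3333 [ 0.6299 -0.2373 -0.0032] [np.float64(-2.4), np.float64(-92.4)] 0.0458 [-19.1   6.3  29.7]
[(91, -1), (86, -2), (82, -4), (72, -2), (66, -2), (61, -3), (56, -2), (50, -2), (45, -3), (55, -60), (51, -61), (48, -62), (45, -63), (41, -65), (38, -66), (34, -66), (31, -67), (27, -69), (24, -70), (21, -72), (-29, -19), (-30, -27), (-30, -34), (-29, -42), (-29, -48), (-33, -51)]
[(2, 2912), (-2, 2769), (17, 2194), (22, 1706), (12, 1513), (-87, 1445)]
```

Emit:
arm_command --pt "0 0 -0.5" --pt "0 0 -0.6" --pt "0 0 -0.6" --pt "0 0 -0.6" --pt "0 0 -0.6" --turn '[0,0,0,0,0]' --hand '[0.7,0.3,0.2,0.2,0.2]'

```text
clock: 38.75
eef_pos: [0.6314, -0.237, -0.0067]
tool_rot: [1.0, -0.021, 0.0, 0.0]
ft_force: [0.1, 0.8, 0.4]
grip_width: 0.0683
```

Emit:
arm_command --pt "0 0 0" --pt "0 0 -3" --pt "0 0 -6" --pt "0 0 -9" --pt "0 0 -9" --turn '[0,0,0,0,0]' --hand '[0.2,0.2,0.1,0,0]'

```text
clock: 39.17
eef_pos: [0.6352, -0.2384, 0.09]
tool_rot: [1.0, -0.021, 0.005, 0.002]
ft_force: [1.4, -0.6, 1.0]
grip_width: 0.0855
```

```bash
python3 - <<'E'
from h import *
for k in range(3): shot()
p,w,i,o=st("w21")
for b in blocks(w,.05,.075): print(b,totool([b[3][0]/1000,b[3][1]/1000,.022],o))
E
```

```text
39.3667 [ 0.6301 -0.2365  0.0815] [np.float64(-2.4), np.float64(-92.4)] 0.0855 [-0.4  0.  -1. ]
[(97, 82), (90, 83), (82, 82), (75, 81), (67, 82), (59, 81), (51, 83), (43, 81), (40, 51), (39, 22), (33, 21), (26, 23), (19, 21), (12, 22), (5, 21), (-31, 81), (-30, 59), (-30, 43), (-34, 34), (-43, 34), (-53, 35), (-62, 34), (-71, 34), (-81, 34), (-91, 35), (-101, 35), (-111, 34), (-123, 35)]
[(-2, 6321), (2, 4752), (87, 1873), (-87, 1070), (-7, 1040), (7, 772)]
(array([199., 315.]), np.int64(6124), np.float64(0.0595), array([ 650. , -237.2]), array([48.3, 40.9]), 88.5) [ 2.00058641 -0.00770931  5.94716744]
```

Emit:
arm_command --pt "1 0 0" --pt "2 0 0.5" --pt "2 0 2" --pt "2 0 4" --pt "2 0 5.5" --turn '[0,0,0,0,0]' --hand '[0,0,0,0,0]'

```text
clock: 39.78
eef_pos: [0.6492, -0.2369, 0.0242]
tool_rot: [1.0, -0.021, -0.002, -0.001]
ft_force: [0.0, 0.1, -0.3]
grip_width: 0.0856
```

Emit:
arm_command --pt "0 0 0.6" --pt "0 0 0.6" --pt "0 0 0.6" --pt "0 0 0.6" --pt "0 0 0.6" --turn '[0,0,0,0,0]' --hand '[0,0,0.5,0.7,0.7]'

```text
clock: 40.2
eef_pos: [0.6518, -0.238, 0.0233]
tool_rot: [1.0, -0.021, 0.001, 0.0]
ft_force: [0.5, -0.9, -0.7]
grip_width: 0.0521
```

Emit:
arm_command --pt "0 0 0" --pt "0 0 0" --pt "0 0 0" --pt "0 0 -1.5" --pt "0 0 -3" --turn '[0,0,0,0,0]' --hand '[0.7,0.7,0.7,0.7,0.7]'

```text
clock: 40.62
eef_pos: [0.6489, -0.2368, 0.0502]
tool_rot: [1.0, -0.021, -0.002, -0.001]
ft_force: [0.6, -0.2, -3.3]
grip_width: 0.0466
```

Emit:
arm_command --pt "0 0 0" --pt "-1 0 0" --pt "-2 0 0" --pt "-2.5 0 0" --pt "-2.5 0 0" --turn '[0,0,0,0,0]' --hand '[0.7,0.7,0.7,0.7,0.7]'

```text
clock: 41.03
eef_pos: [0.624, -0.2362, 0.0508]
tool_rot: [1.0, -0.021, -0.002, -0.001]
ft_force: [0.0, -0.8, -2.7]
grip_width: 0.047
```

```bash
python3 -c "
from h import *
st()"
```

```text
41.0833 [ 0.6251 -0.2364  0.0511] [np.float64(-2.4), np.float64(-92.4)] 0.0469 [ 0.2 -0.5 -2.3]
[(93, 50), (87, 52), (80, 51), (74, 50), (67, 52), (60, 52), (53, 51), (46, 50), (38, 51), (31, 51), (23, 53), (15, 51), (17, 23), (17, 6), (17, -10), (17, -24), (17, -35), (12, -34), (7, -36), (1, -35), (-4, -36), (-11, -35), (-16, -36), (-57, 5), (-65, 4), (-73, 4), (-83, 5), (-90, 3)]
[(-2, 7250), (2, 6450), (-7, 1737), (7, 774), (-77, 461), (-47, 403)]
```

Emit:
arm_command --pt "-0.6 0 0" --pt "-1.2 0 0" --pt "-1.8 0 0.1" --pt "-2.4 0 0.3" --pt "-3 0 0.5" --turn '[0,0,0,0,0]' --hand '[0.7,0.7,0.7,0.7,0.7]'

```text
clock: 41.5
eef_pos: [0.6101, -0.2369, 0.0546]
tool_rot: [1.0, -0.02, 0.015, 0.002]
ft_force: [17.0, 0.5, 15.3]
grip_width: 0.0467
```

Emit:
arm_command --pt "-0.6 0 0.1" --pt "-1.2 0 0.2" --pt "-1.8 0 0.3" --pt "-2.4 0 0.4" --pt "-3 0 0.6" --turn '[0,0,0,0,0]' --hand '[0.7,0.7,0.7,0.7,0.7]'

```text
clock: 41.92
eef_pos: [0.5781, -0.2361, 0.0484]
tool_rot: [1.0, -0.02, 0.013, 0.002]
ft_force: [14.2, 0.0, 5.2]
grip_width: 0.0466
```

```bash
python3 -c "
from h import *
st()"
```

```text
41.9667 [ 0.5756 -0.2359  0.0474] [np.float64(-2.3), np.float64(-92.3)] 0.0465 [8.  0.9 8.1]
[(97, 50), (91, 50), (84, 50), (77, 49), (71, 49), (64, 49), (65, -15), (61, -19), (57, -23), (52, -27), (48, -30), (45, -35), (41, -38), (38, -41), (34, -44), (31, -47), (27, -49), (24, -52), (17, -48), (1, -31), (-26, 0), (-34, -1), (-41, -1), (-49, -2), (-57, -1), (-66, -1), (-73, -2), (-95, 10)]
[(2, 2886), (-2, 2347), (-47, 1612), (42, 907), (47, 639), (-87, 598)]
```

Emit:
arm_command --pt "-0.6 0 0.1" --pt "-1.2 0 0.2" --pt "-1.8 0 0.3" --pt "-2.4 0 0.4" --pt "-3.2 0 0.6" --turn '[0,0,0,0,0]' --hand '[0.7,0.7,0.7,0.7,0.7]'

```text
clock: 42.38
eef_pos: [0.5428, -0.2349, 0.04]
tool_rot: [1.0, -0.02, 0.009, 0.002]
ft_force: [7.8, -0.5, 4.3]
grip_width: 0.0461
```

```bash
python3 -c "
from h import *
st()"
```

```text
42.4333 [ 0.5395 -0.2344  0.0389] [np.float64(-2.3), np.float64(-92.3)] 0.0463 [5.6 0.3 4.1]
[(97, 41), (91, 40), (85, 41), (79, 39), (72, 39), (74, -46), (70, -46), (66, -47), (62, -48), (59, -50), (55, -51), (48, -54), (44, -55), (40, -56), (36, -57), (32, -58), (29, -59), (26, -62), (21, -61), (-20, -9), (-27, -9), (-35, -8), (-43, -8), (-59, 2), (-68, 3), (-77, 3), (-86, 2)]
[(-2, 2617), (2, 2496), (17, 1523), (12, 1134), (-7, 1131), (22, 958)]
```

Emit:
arm_command --pt "-0.4 0 0.4" --pt "-0.8 0 0.8" --pt "-0.9 0 0.9" --pt "-0.9 0 0.9" --pt "-0.9 0 0.9" --turn '[0,0,0,0,0]' --hand '[0.7,0.7,0.7,0.3,0]'

```text
clock: 42.85
eef_pos: [0.5237, -0.232, 0.0257]
tool_rot: [1.0, -0.021, -0.002, -0.0]
ft_force: [-0.5, 0.4, 0.0]
grip_width: 0.0686
```

Emit:
arm_command --pt "0 0 0" --pt "0 0 0" --pt "0 0 -5" --pt "0 0 -10" --pt "0 0 -10" --turn '[0,0,0,0,0]' --hand '[0,0,0,0,0]'

```text
clock: 43.27
eef_pos: [0.5267, -0.2332, 0.1305]
tool_rot: [1.0, -0.021, 0.002, 0.001]
ft_force: [1.0, -0.4, 0.7]
grip_width: 0.0855
```

```bash
python3 - <<'E'
from h import *
for k in range(4): shot()
p,w,i,o=st("w22")
for m in comps(w,.06,.1,600): print(np.argwhere(m).mean(0).round(),w[m][:,2].mean(),rect(w,m),topface(w,tuple(np.argwhere(m)[m.sum()//2]))[3:8])
E
```

```text
43.5167 [ 0.5239 -0.232   0.1247] [np.float64(-2.4), np.float64(-92.4)] 0.0857 [ 0.2 -0.2 -0.7]
[(100, 125), (91, 125), (82, 124), (75, 78), (70, 36), (63, 36), (57, 37), (50, 37), (43, 37), (36, 38), (29, 36), (21, 36), (14, 37), (-9, 76), (-19, 77), (-29, 77), (-46, 91), (-56, 90), (-68, 91), (-78, 89), (-91, 90), (-103, 91), (-851, 1026), (-913, 1029), (-974, 1029), (-1039, 1031), (-1100, 1027), (-1168, 1028)]
[(-2, 5486), (2, 3671), (-7, 1352), (-52, 699), (-47, 511), (-12, 493)]
[153. 315.] 0.08503171474394874 (array([ 566.5, -233.6]), array([48.2, 60.5]), 88.4) (array([ 0.0476, -0.0011]), 'z', np.float64(0.085), 'slope deg', array([1.6, 0.1]))
[180. 141.] 0.06848431775540746 (array([ 550.3, -119.2]), array([61.9, 48.6]), 87.3) (array([0.026 , 0.1124]), 'z', np.float64(0.0685), 'slope deg', array([-0.3,  0.5]))
[300. 621.] 0.07153501397428048 (array([ 448.2, -452.6]), array([23.2, 41.2]), 80.7) (array([-0.0603, -0.2254]), 'z', np.float64(0.0715), 'slope deg', array([-19.3, -27.5]))
```

Emit:
arm_command --pt "2 0 0" --pt "4.3 0 0" --pt "4.3 0 1" --pt "4.3 0 3" --pt "4.3 0 5" --turn '[0,0,0,0,0]' --hand '[0,0,0,0,0]'

```text
clock: 43.93
eef_pos: [0.5671, -0.2338, 0.0736]
tool_rot: [1.0, -0.02, -0.001, -0.0]
ft_force: [0.1, 0.1, -1.2]
grip_width: 0.0856
```

Emit:
arm_command --pt "0 0 1" --pt "0 0 1.6" --pt "0 0 1.6" --pt "0 0 1.6" --pt "0 0 1.6" --turn '[0,0,0,0,0]' --hand '[0,0,0.2,0.7,0.7]'

```text
clock: 44.35
eef_pos: [0.5686, -0.2346, 0.061]
tool_rot: [1.0, -0.021, 0.001, 0.0]
ft_force: [-0.4, -0.3, 0.3]
grip_width: 0.0517
```

Emit:
arm_command --pt "0 0 0" --pt "0 0 0" --pt "0 0 0" --pt "0 0 -2" --pt "0 0 -4" --turn '[0,0,0,0,0]' --hand '[0.7,0.7,0.7,0.7,0.7]'

```text
clock: 44.77
eef_pos: [0.566, -0.2334, 0.0985]
tool_rot: [1.0, -0.021, -0.003, -0.001]
ft_force: [0.9, 0.3, -2.8]
grip_width: 0.0462
```

Emit:
arm_command --pt "0 0 0" --pt "0 0 0" --pt "0 0 0" --pt "0 0 0" --pt "0 0 0" --turn '[-0.12,-0.24,-0.36,-0.48,-0.6]' --hand '[0.7,0.7,0.7,0.7,0.7]'

```text
clock: 45.18
eef_pos: [0.5674, -0.2338, 0.0994]
tool_rot: [0.96, 0.279, -0.001, -0.001]
ft_force: [0.3, -0.8, -2.9]
grip_width: 0.0455
```

Emit:
arm_command --pt "0 0 0" --pt "0 0 0" --pt "0 0 0" --pt "0 0 0" --pt "0 0 0" --turn '[-0.12,-0.24,-0.36,-0.48,-0.6]' --hand '[0.7,0.7,0.7,0.7,0.7]'

```text
clock: 45.6
eef_pos: [0.5673, -0.2338, 0.0992]
tool_rot: [0.835, 0.55, -0.0, -0.001]
ft_force: [0.2, -0.3, -2.2]
grip_width: 0.0458
```

Emit:
arm_command --pt "0 0 0" --pt "0 0 0" --pt "0 0 0" --pt "0 0 0" --pt "0 0 0" --turn '[-0.12,-0.24,-0.37,-0.37,-0.37]' --hand '[0.7,0.7,0.7,0.7,0.7]'

```text
clock: 46.02
eef_pos: [0.5675, -0.2339, 0.0994]
tool_rot: [0.723, 0.691, -0.0, -0.001]
ft_force: [-0.8, -0.0, -2.8]
grip_width: 0.0459
```

```bash
python3 - <<'E'
from h import *
for k in range(3): shot()
p,w,i,o=st()
print(totool(hw(.025,-.0375,.04),o))
E
```

```text
46.2167 [ 0.5679 -0.2341  0.0999] [np.float64(87.5), np.float64(-2.5)] 0.0458 [-0.3  0.5 -3.4]
[(94, 31), (88, 30), (82, 69), (75, 55), (69, 54), (60, 71), (52, 69), (44, 70), (36, 70), (28, 71), (20, 70), (28, 15), (29, -6), (29, -21), (25, -26), (19, -24), (14, -25), (9, -26), (2, -26), (-3, -26), (-10, -26), (-16, -25), (-23, -26), (-30, -25), (-121, 69), (-134, 70), (-147, 71), (-150, 61)]
[(2, 4188), (-2, 4010), (-87, 1230), (87, 1156), (7, 1036), (-47, 660)]
[-3.58900888 -2.41227524  5.99091109]
```

Emit:
arm_command --pt "-1.8 -1.2 0" --pt "-3.5 -2.4 0" --pt "-3.5 -2.4 0" --pt "-3.5 -2.4 1.5" --pt "-3.5 -2.4 2.5" --turn '[0,0,0,0,0]' --hand '[0.7,0.7,0.7,0.7,0.7]'

```text
clock: 46.63
eef_pos: [0.5428, -0.2686, 0.075]
tool_rot: [0.722, 0.691, 0.0, 0.001]
ft_force: [-0.1, 0.6, -4.0]
grip_width: 0.0457
```

Emit:
arm_command --pt "0 0 0.6" --pt "0 0 1.2" --pt "0 0 1.8" --pt "0 0 2.3" --pt "0 0 2.5" --turn '[0,0,0,0,0]' --hand '[0.7,0.7,0.7,0.7,0.7]'

```text
clock: 47.05
eef_pos: [0.5425, -0.2736, 0.0551]
tool_rot: [0.723, 0.691, -0.004, 0.005]
ft_force: [-13.1, -9.4, 27.2]
grip_width: 0.0459
```

```bash
python3 - <<'E'
from h import *
p,w,i,o=st()
E
```

```text
47.1 [ 0.5424 -0.2736  0.0551] [np.float64(87.4), np.float64(-2.6)] 0.046 [-10.7  -7.6  21.8]
[(93, 24), (88, 24), (82, 24), (76, 25), (71, 24), (64, 26), (58, 25), (52, 25), (45, 25), (41, 16), (37, 7), (33, -1), (31, -12), (29, -23), (28, -32), (22, -31), (17, -30), (10, -28), (3, -27), (-4, -26), (-10, -25), (-18, -23), (-28, -20), (-73, 26), (-84, 27), (-92, 25), (-103, 26), (-108, 21)]
[(-2, 4100), (2, 2960), (77, 1726), (-7, 1632), (82, 1543), (-12, 1185)]
```

Emit:
arm_command --pt "-0.3 0.1 -0.3" --pt "-0.6 0.1 -0.3" --pt "-0.7 0.2 -0.2" --pt "-0.7 0.2 0" --pt "-0.7 0.2 0" --turn '[0,0,0,0,0]' --hand '[0.7,0.7,0.7,0.7,0.7]'

```text
clock: 47.52
eef_pos: [0.5438, -0.2745, 0.0485]
tool_rot: [0.722, 0.692, -0.0, -0.001]
ft_force: [0.8, 1.0, -3.2]
grip_width: 0.0456
```

```bash
python3 - <<'E'
from h import *
p,w,i,o=st("w23")
E
```

```text
47.5667 [ 0.5437 -0.2744  0.0486] [np.float64(87.6), np.float64(-2.4)] 0.0459 [-0.6 -0.3 -3.3]
[(93, 20), (88, 20), (82, 18), (77, 19), (71, 18), (65, 19), (59, 19), (53, 19), (47, 18), (42, 12), (39, 0), (33, 1), (31, -11), (29, -22), (27, -30), (21, -29), (16, -30), (9, -27), (3, -27), (-3, -27), (-10, -25), (-17, -24), (-24, -24), (-67, 18), (-77, 19), (-86, 19), (-96, 20), (-104, 17)]
[(-2, 3763), (2, 3637), (82, 2586), (-7, 1717), (7, 1030), (-12, 657)]
```

View pics/w23.png

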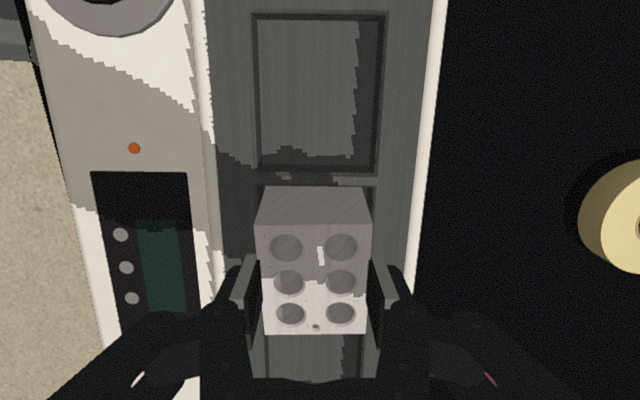

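Viewed 11: block B at (265,315) is in pocket 1 with its wells up and a tilt of about 6°, free of contact force. I'll release it and check.

Emit:
arm_command --pt "0 0 0" --pt "0 0 0" --pt "0 0 0" --pt "0 0 -3" --pt "0 0 -7" --turn '[0,0,0,0,0]' --hand '[0.3,0.2,0.2,0.2,0]'

```text
clock: 47.98
eef_pos: [0.5414, -0.2737, 0.1168]
tool_rot: [0.722, 0.692, -0.002, -0.004]
ft_force: [0.7, -0.8, -1.0]
grip_width: 0.0781
```

Emit:
arm_command --pt "0 0 -4" --pt "0 0 -6" --pt "0 0 -6" --pt "0 0 -6" --pt "0 0 -6" --turn '[0,0,0,0,0]' --hand '[0,0,0,0,0]'

```text
clock: 48.4
eef_pos: [0.5439, -0.275, 0.1795]
tool_rot: [0.722, 0.692, -0.0, -0.0]
ft_force: [0.2, 0.6, -1.3]
grip_width: 0.0859
```

```bash
python3 - <<'E'
from h import *
for k in range(2): shot()
p,w,i,o=st()
for m in comps(w,.055,.1,600):
    t=topface(w,tuple(np.argwhere(m)[m.sum()//2]),.055,.1); print(t[3:])
print(totool([.533,.17,.19],o))
E
```

```text
48.55 [ 0.5433 -0.2747  0.1782] [np.float64(87.6), np.float64(-2.4)] 0.0856 [-0.5 -1.   0.5]
[(101, 148), (91, 148), (82, 149), (72, 148), (62, 149), (52, 149), (42, 146), (33, 138), (28, 109), (19, 109), (9, 107), (-1, 109), (-11, 109), (-21, 108), (-49, 148), (-62, 148), (-75, 148), (-88, 148), (-102, 148), (-108, 136), (-118, 130), (-167, 178), (-171, 162), (-170, 141), (-171, 125), (-179, 102), (-179, 89)]
[(2, 5029), (-2, 4702), (7, 684), (-47, 572), (87, 561), (-7, 559)]
(array([-0.0619,  0.0859]), 'z', np.float64(0.0747), 'slope deg', array([-2.1, 33.9]), (array([12.3, 39.9]), 89.2))
(array([0.0262, 0.0888]), 'z', np.float64(0.0681), 'slope deg', array([ 1.1, 20.5]), (array([14.7, 48. ]), 87.4))
(array([ 0.0271, -0.0403]), 'z', np.float64(0.0683), 'slope deg', array([ 0.2, -0.2]), (array([61. , 48.1]), 86.4))
(array([ 0.1086, -0.2196]), 'z', np.float64(0.0757), 'slope deg', array([  7.7, -37.2]), (array([43. , 29.4]), 17.8))
(array([ 0.0239, -0.2249]), 'z', np.float64(0.0707), 'slope deg', array([ -1.2, -31.6]), (array([23.8, 42.6]), 84.0))
(array([-0.059 , -0.2283]), 'z', np.float64(0.0735), 'slope deg', array([ -8.2, -33.9]), (array([26.9, 43.5]), 59.8))
[44.39275463 -2.89806594 -1.10948034]
```

Block B is seated level at heater (0.027, -0.040). Now block C, which already has its wells up.

Emit:
arm_command --pt "4 0 0" --pt "8 0 0" --pt "12 0 0" --pt "16 0 0" --pt "20 0 0" --turn '[0,0,0,0,0]' --hand '[0,0,0,0,0]'

```text
clock: 48.97
eef_pos: [0.5516, -0.0738, 0.1787]
tool_rot: [0.722, 0.692, -0.001, -0.001]
ft_force: [0.7, -0.2, 0.5]
grip_width: 0.0855
```

Emit:
arm_command --pt "4 -0.5 0" --pt "8 -1 0" --pt "12 -1.5 0" --pt "16 -2 0" --pt "18 -2.8 0" --turn '[0,-0.1,-0.21,-0.21,-0.21]' --hand '[0,0,0,0,0]'

```text
clock: 49.38
eef_pos: [0.5314, 0.1096, 0.1787]
tool_rot: [0.644, 0.765, -0.0, -0.001]
ft_force: [0.3, -0.6, -0.7]
grip_width: 0.0854
```

Emit:
arm_command --pt "2 0 0" --pt "4 0 0" --pt "4 0 0" --pt "4 0 0" --pt "4 0 0" --turn '[0,0,0,0,0]' --hand '[0,0,0,0,0]'

```text
clock: 49.8
eef_pos: [0.5251, 0.1445, 0.1792]
tool_rot: [0.645, 0.764, -0.001, -0.0]
ft_force: [1.0, 0.3, 0.5]
grip_width: 0.0854
```

```bash
python3 - <<'E'
from h import *
for k in range(2): shot()
p,w,i=shot(name="w24");o=get_obs();print(o["eef_pos"],yawy(o))
for b in blocks(w): print(b,totool([b[3][0]/1000,b[3][1]/1000,.013],o))
E
```

```text
[0.5256519  0.1439254  0.17972762] [np.float64(99.53134291435379), np.float64(9.531332535751595)]
(array([ 56., 347.]), np.int64(3736), np.float64(0.0452), array([535.1, 248. ]), array([48.3, 60.2]), 10.5) [10.1121051   2.66566839 16.66818571]
```

Emit:
arm_command --pt "3.5 0.9 1" --pt "7 1.8 3" --pt "10.1 2.7 6" --pt "10.1 2.7 10" --pt "10.1 2.7 13" --turn '[0,0,-0.02,-0.02,-0.02]' --hand '[0,0,0,0,0]'

```text
clock: 50.37
eef_pos: [0.5352, 0.2501, 0.0476]
tool_rot: [0.637, 0.771, -0.0, -0.0]
ft_force: [-0.5, 0.0, -0.4]
grip_width: 0.0856
```

Emit:
arm_command --pt "0 0 2" --pt "0 0 3.5" --pt "0 0 3.5" --pt "0 0 3.5" --pt "0 0 3.5" --turn '[0,0,0,0,0]' --hand '[0,0,0,0.7,0.7]'

```text
clock: 50.78
eef_pos: [0.5365, 0.2489, 0.0162]
tool_rot: [0.638, 0.77, 0.001, 0.0]
ft_force: [-0.1, 0.1, -0.2]
grip_width: 0.0642
```

Emit:
arm_command --pt "0 0 0" --pt "0 0 0" --pt "0 0 0" --pt "0 0 0" --pt "0 0 -3" --turn '[0,0,0,0,0]' --hand '[0.7,0.7,0.7,0.7,0.7]'

```text
clock: 51.2
eef_pos: [0.5314, 0.2472, 0.0406]
tool_rot: [0.638, 0.77, -0.004, -0.002]
ft_force: [-1.2, -1.1, -4.1]
grip_width: 0.0463
```

Emit:
arm_command --pt "0 0 -4" --pt "0 0 -8" --pt "-4 0 -9" --pt "-8 0 -9" --pt "-12 0 -9" --turn '[0,0,0,0,0]' --hand '[0.7,0.7,0.7,0.7,0.7]'

```text
clock: 51.62
eef_pos: [0.5587, 0.131, 0.1371]
tool_rot: [0.637, 0.771, 0.001, 0.001]
ft_force: [0.6, -0.8, -3.3]
grip_width: 0.0462
```

Emit:
arm_command --pt "-4 0 0" --pt "-8 0 0" --pt "-12 0 0" --pt "-16 0 0" --pt "-20 0 0" --turn '[0.11,0.22,0.225,0.225,0.225]' --hand '[0.7,0.7,0.7,0.7,0.7]'

```text
clock: 52.03
eef_pos: [0.5948, -0.0671, 0.1351]
tool_rot: [0.72, 0.694, -0.0, -0.0]
ft_force: [0.5, 0.2, -2.3]
grip_width: 0.0459
```

```bash
python3 - <<'E'
from h import *
for k in range(2): shot()
p,w,i,o=st()
print(totool(hw(.025,.0375,.04),o))
E
```

```text
52.1833 [ 0.595  -0.0687  0.1347] [np.float64(87.5), np.float64(-2.5)] 0.0463 [ 0.3  1.1 -2.5]
[(96, 127), (87, 130), (79, 128), (69, 134), (60, 134), (50, 135), (40, 134), (30, 135), (20, 134), (9, 136), (-2, 135), (-6, 114), (26, -6), (26, -22), (21, -23), (18, -28), (13, -29), (7, -29), (1, -29), (-5, -28), (-11, -29), (-17, -28), (-24, -29), (-30, -30), (-141, 87), (-154, 88), (-168, 87), (-182, 87)]
[(-2, 4797), (2, 4727), (-87, 1536), (87, 1297), (-47, 859), (-7, 757)]
[-12.73148373  -4.38251819   9.47514969]
```

Emit:
arm_command --pt "-4 -1.4 0" --pt "-8 -2.8 0" --pt "-12 -4.4 0" --pt "-12.4 -4.4 1" --pt "-12.4 -4.4 4" --turn '[0,0,0,0,0]' --hand '[0.7,0.7,0.7,0.7,0.7]'

```text
clock: 52.6
eef_pos: [0.5492, -0.1908, 0.0995]
tool_rot: [0.721, 0.693, 0.002, 0.005]
ft_force: [2.3, -0.3, -1.5]
grip_width: 0.0462
```

Emit:
arm_command --pt "0 0 1.5" --pt "0 0 2" --pt "0 0 2" --pt "0 0 2" --pt "0 0 2" --turn '[0,0,0,0,0]' --hand '[0.7,0.7,0.7,0.7,0.7]'

```text
clock: 53.02
eef_pos: [0.5478, -0.1871, 0.0765]
tool_rot: [0.72, 0.694, 0.001, 0.001]
ft_force: [-0.6, -0.4, -1.7]
grip_width: 0.046
```

```bash
python3 - <<'E'
from h import *
p,w,i,o=st()
q=np.argwhere((abs(w[...,2]-o["eef_pos"][2]-.029)<.004)&(abs(w[...,0]-.545)<.03));q=w[q[:,0],q[:,1]];c=cv2.minAreaRect((q[:,:2]*1000).astype(np.float32));print(c)
d=np.array(c[0])/1000-HO;print("heater",d@np.array([[np.cos(HY),-np.sin(HY)],[np.sin(HY),np.cos(HY)]]))
E
```

```text
53.0667 [ 0.548  -0.1873  0.0766] [np.float64(87.9), np.float64(-2.1)] 0.046 [ 0.5  0.1 -1.3]
[(93, 6), (88, 7), (82, 6), (77, 7), (72, 7), (66, 7), (61, 7), (55, 7), (49, 6), (43, 7), (30, 34), (24, 29), (29, -6), (29, -22), (24, -23), (21, -28), (15, -27), (9, -27), (4, -28), (-2, -28), (-8, -28), (-15, -27), (-20, -29), (-28, -27), (-66, 7), (-74, 7), (-84, 7), (-93, 7)]
[(2, 1722), (-2, 1631), (87, 1476), (-87, 1267), (7, 830), (-47, 673)]
((544.6621704101562, -187.8639373779297), (61.44283676147461, 59.870330810546875), 88.28926849365234)
heater [0.02364007 0.04359488]
```

Emit:
arm_command --pt "-0.6 -0.1 0" --pt "-0.6 -0.1 0.6" --pt "-0.6 -0.1 1.2" --pt "-0.6 -0.1 1.8" --pt "-0.6 -0.1 2.4" --turn '[0,0.01,0.01,0.01,0.01]' --hand '[0.7,0.7,0.7,0.7,0.7]'

```text
clock: 53.48
eef_pos: [0.545, -0.1937, 0.0503]
tool_rot: [0.724, 0.69, -0.0, -0.0]
ft_force: [-0.7, -0.5, -1.2]
grip_width: 0.0463
```

Emit:
arm_command --pt "0 0 0.4" --pt "0 0 0.8" --pt "0 0 0.8" --pt "0 0 0.8" --pt "0 0 0.8" --turn '[0,0,0,0,0]' --hand '[0.7,0.7,0.7,0.7,0.7]'

```text
clock: 53.9
eef_pos: [0.5451, -0.1936, 0.0429]
tool_rot: [0.724, 0.69, -0.0, -0.0]
ft_force: [-0.1, -1.8, -3.6]
grip_width: 0.0458
```

```bash
python3 - <<'E'
from h import *
p,w,i,o=st("w25")
E
```

```text
53.95 [ 0.5451 -0.1936  0.043 ] [np.float64(87.3), np.float64(-2.7)] 0.0462 [-0.4 -1.4 -3.8]
[(91, -26), (86, -26), (82, -28), (78, -27), (74, -28), (70, -26), (65, -27), (61, -27), (56, -26), (51, -26), (46, -25), (34, -4), (29, -7), (29, -22), (24, -23), (21, -27), (15, -28), (10, -28), (4, -28), (-2, -28), (-8, -28), (-15, -28), (-21, -28), (-28, -28), (-48, -13), (-49, -28), (-57, -27)]
[(2, 2102), (-2, 1852), (87, 1572), (-87, 1434), (7, 1042), (-7, 741)]
```

Emit:
arm_command --pt "0 0 0" --pt "0 0 0" --pt "0 0 0" --pt "0 0 -3" --pt "0 0 -7" --turn '[0,0,0,0,0]' --hand '[0.3,0.2,0.2,0.2,0]'

```text
clock: 54.37
eef_pos: [0.5423, -0.1921, 0.1102]
tool_rot: [0.723, 0.69, -0.002, -0.004]
ft_force: [1.2, -0.1, -0.4]
grip_width: 0.0783
```

Emit:
arm_command --pt "-2 -1 -4" --pt "-5 -3 -8" --pt "-7 -5 -10" --pt "-7 -5 -10" --pt "-7 -5 -10" --turn '[0,0,0,0,0]' --hand '[0,0,0,0,0]'

```text
clock: 54.78
eef_pos: [0.4926, -0.2632, 0.2166]
tool_rot: [0.725, 0.689, 0.001, 0.003]
ft_force: [0.3, 0.1, -0.4]
grip_width: 0.0855
```

```bash
python3 - <<'E'
from h import *
for k in range(3): shot()
p,w,i=shot(name="w26");o=get_obs();print(o["eef_pos"],yawy(o),o["joint_pos"].round(2))
for m in comps(w,.058,.1,300):
    t=topface(w,tuple(np.argwhere(m)[m.sum()//2]),.058,.1); print(np.argwhere(m).mean(0).round(),t[1:])
print(totool(hw(-.066,.095,.2),o))
E
```

```text
[ 0.49184943 -0.2597004   0.21112213] [np.float64(87.37620451350465), np.float64(-2.6234863963977144)] [-0.49  0.36  0.16  1.37  0.    1.13]
[ 24. 379.] (array([ 0.5497, -0.1336]), 'heater xy', array([0.0261, 0.098 ]), 'z', np.float64(0.0688), 'slope deg', array([0.2, 2. ]), (array([32.9, 48.2]), 87.3))
[ 30. 266.] (array([ 0.4606, -0.1363]), 'heater xy', array([-0.0628,  0.0912]), 'z', np.float64(0.0772), 'slope deg', array([ 2. , 17.1]), (array([14.2, 40.1]), 73.2))
[101. 373.] (array([ 0.5453, -0.1949]), 'heater xy', array([0.0246, 0.0366]), 'z', np.float64(0.0691), 'slope deg', array([0. , 0.2]), (array([60.1, 48.6]), 87.2))
[188. 371.] (array([ 0.5442, -0.2717]), 'heater xy', array([ 0.0271, -0.0402]), 'z', np.float64(0.0685), 'slope deg', array([ 0.3, -0.2]), (array([61. , 48.4]), 86.3))
[304. 493.] (array([ 0.6668, -0.3956]), 'heater xy', array([ 0.1554, -0.1582]), 'z', np.float64(0.0782), 'slope deg', array([ 25.6, -62. ]), (array([39. , 25.4]), 17.9))
[359. 359.] (array([ 0.5301, -0.4592]), 'heater xy', array([ 0.0218, -0.2281]), 'z', np.float64(0.0774), 'slope deg', array([  6.5, -35.2]), (array([42.8, 30.1]), 10.6))
[359. 279.] (array([ 0.4457, -0.4565]), 'heater xy', array([-0.0626, -0.2294]), 'z', np.float64(0.0774), 'slope deg', array([ -5.9, -31. ]), (array([31. , 42.7]), 84.6))
[12.56701287 -4.00774839  1.14778259]
```

View pics/w26.png

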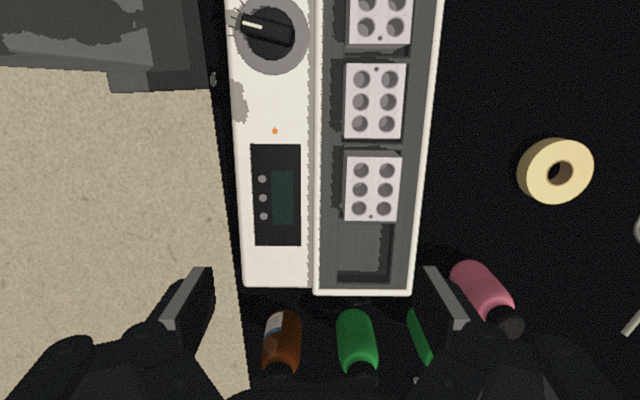

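Viewed 12: three blocks in pockets, wells up, at (20,380), (100,373) and (188,371). The amber bottle stands at (340,282). Knob at (30,266). I'll check for a fourth block, then move over the knob.

Emit:
arm_command --pt "3.2 -1 0" --pt "6.4 -2 0" --pt "9.6 -3 0" --pt "12.6 -4 0" --pt "12.6 -4 0" --turn '[-0.12,-0.24,-0.36,-0.48,-0.6]' --hand '[0,0,0,0,0]'

```text
clock: 55.4
eef_pos: [0.4556, -0.1275, 0.2112]
tool_rot: [0.482, 0.876, 0.0, -0.003]
ft_force: [-0.7, -0.5, 0.4]
grip_width: 0.0857
```

Emit:
arm_command --pt "0 0 0" --pt "0 0 0" --pt "0 0 0" --pt "0 0 0" --pt "0 0 0" --turn '[-0.12,-0.24,-0.36,-0.48,-0.6]' --hand '[0,0,0,0,0]'

```text
clock: 55.82
eef_pos: [0.4577, -0.1317, 0.2111]
tool_rot: [0.203, 0.979, 0.0, -0.002]
ft_force: [0.5, 0.5, 0.0]
grip_width: 0.0854
```

Emit:
arm_command --pt "0 0 0" --pt "0 0 0" --pt "0 0 0" --pt "0 0 0" --pt "0 0 0" --turn '[-0.1,-0.1,-0.1,-0.1,-0.1]' --hand '[0,0,0,0,0]'

```text
clock: 56.23
eef_pos: [0.458, -0.1329, 0.2125]
tool_rot: [0.159, 0.987, 0.0, -0.001]
ft_force: [0.2, 0.3, -0.1]
grip_width: 0.0852
```

```bash
python3 - <<'E'
from h import *
p,w,i=shot(name="w27");o=get_obs();print(o["eef_pos"],yawy(o),o["joint_pos"].round(2))
for m in comps(w,.072,.086,100): print(np.argwhere(m).mean(0).round(),m.sum(),w[m].mean(0).round(4),rect(w,m))
for n in("scene","top"):
    i=camera_info(n);_,d=camera(n);w=cloud(d,i)
    print(n,[(px2w(i,r["location"],.026).round(3),round(r["conf"],2)) for r in spot_point(n,"block_1")])
    for m in comps(w,.036,.056,30):
        q=w[m].mean(0)
        if .4<q[0]<.9 and 0<q[1]<.85: print(q.round(3),m.sum(),rect(w,m))
E
```

```text
[ 0.457995   -0.13302875  0.21267283] [np.float64(161.75139008654725), np.float64(71.75138710413285)] [-0.28  0.2  -0.06  1.32  0.    0.04]
[184. 310.] 683 [ 0.4597 -0.1358  0.0783] (array([ 461. , -136.3]), array([13.9, 40. ]), 73.9)
[274.   3.] 137 [ 0.4532 -0.4493  0.0742] (array([ 453.4, -449.8]), array([ 6.9, 30. ]), 55.9)
[336.  35.] 580 [ 0.5262 -0.4564  0.0775] (array([ 528. , -461.1]), array([35.4, 25.8]), 22.3)
scene [(array([ 0.549, -0.107,  0.026]), 0.85), (array([ 0.548, -0.181,  0.026]), 0.66), (array([ 0.55 , -0.263,  0.026]), 0.63)]
[0.771 0.408 0.045] 58 (array([767.4, 410.3]), array([20.4, 66.3]), 53.0)
top [(array([ 0.551, -0.28 ,  0.026]), 0.63)]
[0.773 0.652 0.046] 154 (array([768.7, 651. ]), array([117.4,  31.4]), 3.8)
```

Emit:
arm_command --pt "-0.25 -0.1 3" --pt "-0.25 -0.1 7" --pt "-0.25 -0.1 11" --pt "-0.25 -0.1 14" --pt "-0.25 -0.1 16" --turn '[-0.03,-0.03,-0.03,-0.03,-0.03]' --hand '[0,0,0,0,0]'

```text
clock: 56.9
eef_pos: [0.4579, -0.1345, 0.05]
tool_rot: [0.144, 0.99, 0.0, -0.002]
ft_force: [-0.1, 0.1, 0.5]
grip_width: 0.0857
```

Emit:
arm_command --pt "0 0 0.9" --pt "0 0 0.9" --pt "0 0 0.9" --pt "0 0 0.9" --pt "0 0 0.9" --turn '[0,0,0,0,0]' --hand '[0,0.3,0.6,1,1]'

```text
clock: 57.32
eef_pos: [0.4618, -0.1356, 0.0459]
tool_rot: [0.143, 0.99, -0.0, 0.002]
ft_force: [0.2, -0.2, -0.6]
grip_width: 0.0386
```

Emit:
arm_command --pt "0 0 0" --pt "0 0 0" --pt "0 0 0" --pt "0 0 0" --pt "0 0 0" --turn '[0,0,0,0,0]' --hand '[1,1,1,1,1]'

```text
clock: 57.73
eef_pos: [0.4607, -0.137, 0.0456]
tool_rot: [0.144, 0.99, -0.002, 0.001]
ft_force: [-1.8, -5.3, 5.3]
grip_width: 0.0124
```

```bash
python3 - <<'E'
from h import *
o=get_obs();print(o["eef_pos"],yawy(o),o["grip_width"],o["ft_force"].round(1))
E
```

```text
[ 0.460746   -0.13696189  0.04561161] [np.float64(163.44771770184903), np.float64(73.44714689590238)] 0.01241318189725788 [-1.8 -5.3  5.3]
```

Emit:
arm_command --pt "0 0 0" --pt "0 0 0" --pt "0 0 0" --pt "0 0 0" --pt "0 0 0" --turn '[0.1,0.2,0.3,0.4,0.5]' --hand '[1,1,1,1,1]'

```text
clock: 58.15
eef_pos: [0.4607, -0.1371, 0.0456]
tool_rot: [0.387, 0.922, -0.002, 0.002]
ft_force: [-2.6, -5.3, 5.0]
grip_width: 0.0126
```

Emit:
arm_command --pt "0 0 0" --pt "0 0 0" --pt "0 0 0" --pt "0 0 0" --pt "0 0 0" --turn '[0.1,0.2,0.3,0.4,0.5]' --hand '[1,1,1,1,1]'

```text
clock: 58.57
eef_pos: [0.4606, -0.1372, 0.0456]
tool_rot: [0.603, 0.798, -0.001, 0.002]
ft_force: [-2.6, -4.9, 5.7]
grip_width: 0.0126
```

Emit:
arm_command --pt "0 0 0" --pt "0 0 0" --pt "0 0 0" --pt "0 0 0" --pt "0 0 0" --turn '[0.06,0.12,0.18,0.18,0.18]' --hand '[1,1,1,1,1]'

```text
clock: 58.98
eef_pos: [0.4606, -0.1372, 0.0456]
tool_rot: [0.67, 0.743, -0.001, 0.002]
ft_force: [-3.2, -5.1, 5.1]
grip_width: 0.0124
```

```bash
python3 - <<'E'
from h import *
o=get_obs();print(o["eef_pos"],yawy(o),o["grip_width"],o["ft_force"].round(1),o["ft_torque"].round(2))
E
```

```text
[ 0.46062635 -0.13723996  0.04563614] [np.float64(95.90255354266114), np.float64(5.902853746813952)] 0.012385161485908465 [-3.2 -5.1  5.1] [-1.07  0.53  0.44]
```

Emit:
arm_command --pt "0 0 0" --pt "0 0 0" --pt "0 0 0" --pt "0 0 0" --pt "0 0 0" --turn '[-0.02,-0.02,-0.02,-0.02,-0.02]' --hand '[0.6,0.5,0.5,0.5,0.5]'

```text
clock: 59.4
eef_pos: [0.4601, -0.1349, 0.044]
tool_rot: [0.662, 0.749, 0.0, -0.0]
ft_force: [0.2, -0.3, 1.3]
grip_width: 0.0424
```

Emit:
arm_command --pt "0 0 -3" --pt "0 0 -7" --pt "0 0 -11" --pt "0 0 -15" --pt "0 0 -17" --turn '[0,0,0,0,0]' --hand '[0.5,0.5,0.5,0.5,0.5]'

```text
clock: 59.82
eef_pos: [0.4621, -0.1355, 0.2191]
tool_rot: [0.662, 0.749, 0.002, 0.003]
ft_force: [1.9, 0.2, 0.6]
grip_width: 0.043
```

Emit:
arm_command --pt "-3 0 0" --pt "-6 0 0" --pt "-9 0 0" --pt "-9 0 0" --pt "-9 0 0" --turn '[0,0,0,0,0]' --hand '[0.5,0.5,0.5,0.5,0.5]'

```text
clock: 60.23
eef_pos: [0.471, -0.2253, 0.2135]
tool_rot: [0.663, 0.748, 0.0, -0.0]
ft_force: [0.5, 0.3, -0.2]
grip_width: 0.043
```

```bash
python3 - <<'E'
from h import *
for k in range(3): shot()
p,w,i=shot(name="w28");o=get_obs();print(o["eef_pos"],yawy(o))
for m in comps(w,.058,.1,100):
    t=topface(w,tuple(np.argwhere(m)[m.sum()//2]),.058,.1); print(np.argwhere(m).mean(0).round(),t[1:])
E
```

```text
[ 0.47093698 -0.2233265   0.2138884 ] [np.float64(97.11574292402031), np.float64(7.115764027515839)]
[ 68. 424.] (array([ 0.5504, -0.1199]), 'heater xy', array([0.0262, 0.1118]), 'z', np.float64(0.0687), 'slope deg', array([ 0.7, -0.2]), (array([60.2, 48.7]), 87.4))
[ 76. 314.] (array([ 0.4606, -0.1365]), 'heater xy', array([-0.0627,  0.091 ]), 'z', np.float64(0.0784), 'slope deg', array([-0.2,  0.5]), (array([13.2, 39.8]), 7.6))
[157. 400.] (array([ 0.5454, -0.1948]), 'heater xy', array([0.0247, 0.0367]), 'z', np.float64(0.0686), 'slope deg', array([0.7, 0. ]), (array([60.3, 48.9]), 87.2))
[232. 383.] (array([ 0.5443, -0.2715]), 'heater xy', array([ 0.0272, -0.04  ]), 'z', np.float64(0.068), 'slope deg', array([ 1. , -0.3]), (array([60.7, 48.5]), 86.4))
[369. 268.] (array([ 0.4514, -0.4495]), 'heater xy', array([-0.0572, -0.2221]), 'z', np.float64(0.0675), 'slope deg', array([-11.7, -32. ]), (array([14.7, 38.9]), 67.9))
[375. 337.] (array([ 0.5274, -0.4525]), 'heater xy', array([ 0.0188, -0.2216]), 'z', np.float64(0.0637), 'slope deg', array([-6.5, 14.6]), (array([40.8, 15.2]), 15.9))
[389. 430.] (array([ 0.6313, -0.4493]), 'heater xy', array([ 0.1225, -0.2135]), 'z', np.float64(0.0719), 'slope deg', array([-83.9, -91.2]), (array([ 9.4, 18.7]), 55.4))
```

View pics/w28.png

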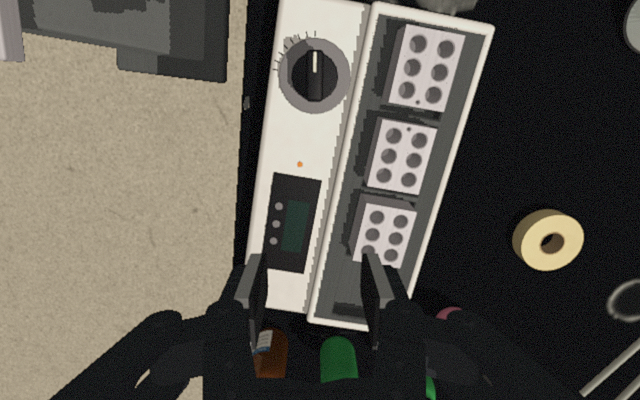

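Viewed 13: the knob bar at (76,314) now lies at about 80° (1.39 rad). All three blocks are level, wells up, and the bottle is upright. Handing in.

```bash
python3 -c "
from workcell import *
print(get_obs()['clock']);print(job_done())"
```

```text
60.4333
the job is handed in; nothing more can be done
None
```

I've handed the job in at 60 s of the 210 s allowed, with the heater set up as asked. `job_done` gives no verdict, so this rests on my own checks.

**What I did**
- **Bottle:** one amber bottle was present, in pocket 0. I stood it upright on the bench at about (0.445, -0.463).
- **Blocks:** three were present, and two were upside down. The tool cannot tilt, so I flipped those two by dragging them over the heater's edges so they turned in the jaws. The blocks are now in pockets 1, 2 and 3.
- **Knob:** I turned it clockwise last, until it reached its stop.

**Last checks**
- **Block tops:** they read z about 0.068–0.069 (0.070 expected), level within about 1°, with wells up. All three are within 3 mm of their pocket centres.
- **Knob angle:** about 1.39 of 1.4 rad.
- **Bottle:** it still stood upright. I did not move the arm near the tape roll, timer or flask, but I did not re-measure them at the end.

**What went wrong or disagreed**
- **Bottle grasp:** the first two tries closed above the cap. The finger tips turned out to sit about 2–3 cm higher than the TCP reading and `tip_reach` suggest, so I used heights measured from the camera from then on.
- **Pocket 1:** that block first caught on a pocket edge, but a small sideways nudge seated it.
- **Disturbance:** one block was knocked about 4 cm aside during the run, so I measured it again before picking it up.
- **Knob position:** the bar's measured centre was about 5 mm from where my fitted heater pose put it. This caused no trouble.

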